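Fetch the rubbing block from the box behind the jars

ROBOT

A 6-joint arm with a two-finger parallel gripper is mounted at the origin on a cart in front of the work surface, level with it; the furniture and walls round the work are solid. World frame = base frame: x ahead of the robot, y to its left, z up, the work surface at z = 0. Lengths are in m, angles in rad, forces in N, time in s.
With the tool pointing down it reaches from about 0.325 to 0.775 m from the base axis. Payload 5.5 kg.
Tool frame: the origin (TCP) lies midway between the tips of the shut fingers; the grasp point (between the pads) lies 19 mm behind it (manip.grasp_offset is the distance from the TCP to the grasp point, in m); z points along the fingers, y is the direction in which the jaws open and shut (so a half turn about z gives the same grasp; the last joint's range is limited). The gripper opens to 85 mm and grips with 20 to 120 N. Pads are 22 mm wide; open, the fingers measure 114 mm over their backs; the gripper's body (76 mm by 85 mm) begins 54 mm behind the grasp point. The pads swing forward as they close: fully open they stand 13 mm farther back than shut.
Start: joints at [1.088, 0.091, 1.231, -0, 1.82, -0.057], TCP at [0.248, 0.546, 0.231] pointing down, gripper open.
Joint ranges: [-2.87, 2.87], [-0.86, 2.18], [0.17, 2.46], [-1.51, 4.65], [0.06, 2.69], [-2.65, 2.65]. Speed limits (rad/s): [2.57, 2.57, 3.01, 3.14, 3.14, 3.14].

INTERFACE

Orientations are given as a unit quaternion [w, x, y, z].
In Python, from station import status, vision, manip gives the robot as it stands.
- The arm moves only by the shell command python3 -m crank 'ROWS' [OPENING]. ROWS is JSON, a list of rows, each an object with "xyz": the shift along the world's x, y, z in mm, a list of three; "turn": the turn about the world's z in rad. In form: [{"xyz": [tx, ty, tz], "turn": turn}, ...]. A call has 1 to 12 rows; each row shifts and turns the pose as measured when the row begins; what a row does not reach is not made up. A row lasts 1/12 s, in which the tool goes at most 41.7 mm and 7.16 degrees, less where a joint would pass 70% of its speed; a pose out of reach is approached as far as the arm can. A call is refused whole if a number of a shift passes 41.7 or a number of a turn 0.125, either way. A call with a gripper value outside its range is refused whole. OPENING is the opening, from 0 (shut) to 1 (fully open), set as the call begins (- or left out, the last holds). The fingers move at their own pace and stop on an object; the grip force is fixed at half the most. Time passes only in rows, so rows that do not move let the fingers close. It gives the time, the measured TCP pose, the force and the opening at its end, in the units of the state.
- status.read_state(): the state, without advancing time (a new reading comes with each control period).
- vision.camera(name): name is "scene" or "top"; returns (picture, depth): 420x560x3 uint8, blue, green, red; 420x560 float32, m along the optical axis (not along the pixel's ray), 0 where there is no reading.
- vision.camera_params(name): a dict with "fovy" (degrees; the focal length in pixels is half the picture's height over the tangent of half this angle, whatever the lens; pixels are square), "cx", "cy" (the principal point, pixels), "extrinsics" (4x4, takes a point from world to camera coordinates). Camera axes: x right, y down, z forward; pixel columns grow to the right and rows downward; lengths in m; the calibration is good to about 2 mm. A picture is of the moment at which its call begins. camera_params takes no time and is no camera call.
- manip.hand_in(): hands the job in, once; it reports no verdict.
The state is a dict: "t": time; "joints": joint angles; "dq": joint speeds; "joint_torque": joint torques, N m; "eef_pos": TCP position; "orientation": TCP orientation; "force": force on the tool from outside, world axes, zero at the start; "ft_torque": the same for the moment, N m; "width": finger opening in m.
Only numpy, scipy, OpenCV 4.12 (cv2) and the standard library are available. Lean on these libraries where they do the work, as an engineer would, in place of code of your own. Each camera call takes 0.05 s, during which the arm holds its last target.

TASK

I need the grey rubbing block out of the wooden box, but the two jars in front of it keep the lid from sliding open: stand both jars on the steel drip tray first, slide the lid right out, take the block out and lay it lengthwise, flat between the end bars of the wooden draining rest. Then slide the lid fully shut and stand each jar back upright exactly where it stood, so the tray is free again. Do not knock over or shift anything else.

Things in the scene. Friction and masses are not known exactly. Their poses are not given: they have to be found in the camera images.
- box: Wooden box with a sliding lid, 170 mm long (its x) x 100 mm wide (its y) x 60 mm high, fixed to the turntable. Origin: centre of its underside; z up; its -x end is the front, roughly towards the robot. Walls 7 mm, inner floor at z = 7 mm, inside 156 x 86 mm. The side and back walls rise to 60 mm, the front wall to 49 mm; the lid is a board 92 mm wide and 7 mm thick whose top is at z = 56 mm, sliding towards the box's -x in grooves.
- box_lid (a joint): Travel of the sliding lid in m: 0 = fully shut, 0.13 = fully out to the front (box's -x). It starts ajar at 0.055 to 0.07. It slides easily (about 1 N) and stays where left. The lid covers the box from x = -85 mm - travel to x = 76 mm - travel (box frame), so a shut lid ends flush with the front.
- pull (a point): Foot of the brass pull knob on the lid, round, 17 mm across, 24 mm tall. This point: centre of its foot, on the lid's top surface (z = 56 mm in the box frame), at box x = -58 mm - travel, y = 0; moves with the lid. Pinch it from above and move it along the box's x.
- block: Loose grey pumice rubbing block, 46 mm (its x) x 76 mm (its y) x 31 mm high, 0.16 kg. Origin: centre of its underside. It lies flat on the floor of the box near the middle, long side across the box, about half of it under the ajar lid.
- tall_jar: Loose green screw-lid jar with red lid and paper label, round, 61 mm across, 85 mm tall (body up to 70 mm high, lid 52 mm across above that), 0.2 kg. Origin: centre of its underside, z up. Stands in front of the box in the way of the lid.
- short_jar: Loose white screw-lid jar with tan lid, round, 56 mm across, 70 mm tall (body up to 58 mm high, lid 49 mm across above that), 0.16 kg. Origin: centre of its underside, z up. Stands beside the tall jar, also in the way of the lid; the gap between the two jars is about 25 to 40 mm.
- tray: Empty shallow grey steel drip tray, fixed, 110 mm (its x) x 180 mm (its y), lip 11 mm high and 4 mm thick all round. Origin: centre of its underside, z up; its floor is at z = 3 mm. Both jars fit side by side along its y.
- rest: Small slatted wooden draining rest, fixed, 66 mm (its x) x 113 mm (its y). Origin: centre of its underside, z up. Slat tops at z = 16 mm; a bar at each y end rises to 24 mm, 97 mm clear between them. The block lies on the slats with its y along the rest's y.
- amber_jar: Loose amber screw-lid jar with tan lid, 69 mm across, 95 mm tall, origin at the centre of its underside. Stands beside the box at the back; a bystander, leave it where it is.

How it is judged:
By the outcome, as a careful person would: the job done as asked, in the order asked, and still so for the second after the job is handed in, with the robot touching nothing.
It also fails if it takes over 141 s, if anything falls off the work surface, if the arm or the gripper's body presses on something with over 40 N, if the wrist force passes 120 N, or if a joint passes its speed limit or range.

## Working session

There is one attempt and no reset: what is moved stays moved. The work goes in short steps, Python scripts to look and compute and a shell command to move; the robot and the scene stay as the last step left them, time stands still between calls to the robot, and variables do not carry over. Pictures are saved under pics/ and viewed, and the job is handed in when it is done.

```bash
ls; mkdir -p pics; python3 - <<'E'
from station import status, vision, manip
import cv2, numpy as np
print(status.read_state(), manip.grasp_offset)
for n in ("scene","top"):
    p,d=vision.camera(n); cv2.imwrite(f"pics/{n}0.png",p); np.save(f"pics/{n}0.npy",d)
    print(n,vision.camera_params(n))
E
```

```text
pics
{'t': 0.0, 'joints': array([ 1.08828577e+00,  9.18840417e-02,  1.23187107e+00,  9.99232078e-06,
        1.81980328e+00, -5.66846124e-02]), 'dq': array([-9.84006507e-04, -7.02881266e-04, -1.13997638e-03, -8.96876267e-04,
       -1.33379838e-03,  4.80758625e-05]), 'joint_torque': array([ 9.80836885e-04, -4.58731198e+01, -4.18031752e+01, -8.40791245e-05,
        1.14104385e-02, -7.41120147e-06]), 'eef_pos': array([0.24770508, 0.54617691, 0.23014416]), 'orientation': array([-2.66448995e-04,  2.11306688e-01,  9.77419315e-01, -9.46075335e-04]), 'force': array([-0.12995496,  0.54278961, -0.54769848]), 'ft_torque': array([ 0.0190467 ,  0.01656662, -0.04972395]), 'width': 0.08544692237409286} 0.0187
scene {'fovy': 43.19159891812619, 'cx': 284.73438750567135, 'cy': 215.14325483426214, 'extrinsics': array([[ 0.45344042, -0.89109413, -0.01852125, -0.28365695],
       [-0.42846059, -0.19970973, -0.88121368,  0.28528804],
       [ 0.78154546,  0.40751353, -0.47235518,  1.06826039],
       [ 0.        ,  0.        ,  0.        ,  1.        ]])}
top {'fovy': 42.20968950810323, 'cx': 276.46055866319006, 'cy': 211.91087724113876, 'extrinsics': array([[ 0.02316123, -0.99973011,  0.00180591, -0.06208854],
       [-0.98292001, -0.02310159, -0.18257757,  0.57251071],
       [ 0.18257002,  0.00245365, -0.98318979,  1.34626032],
       [ 0.        ,  0.        ,  0.        ,  1.        ]])}
```

View pics/scene0.png

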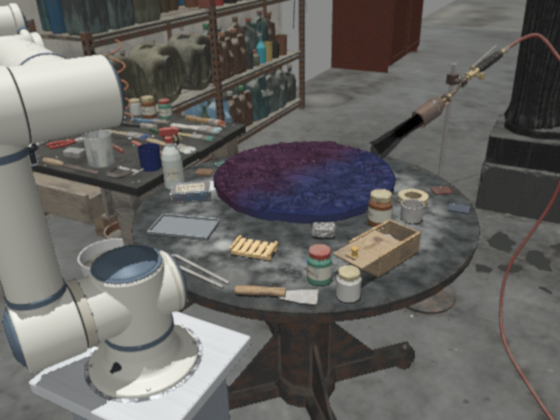

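View pics/top0.png

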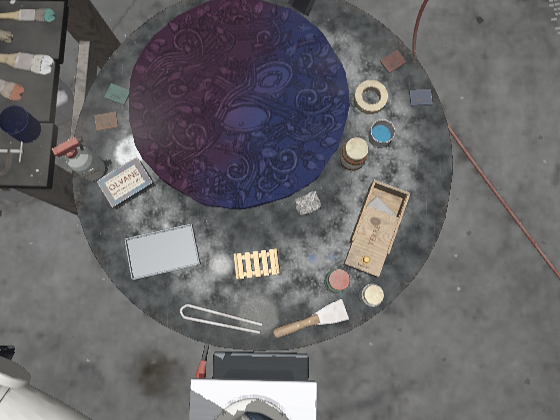

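The scene view shows the tray near (185,227), rest (255,247), green and white jars (320,265)/(348,283), and box (378,248). In the top view: tray (163,250), rest (257,264), jar lids (340,280) and (373,295), box (378,228), amber jar (355,152). Now I'll measure them.

```bash
cat > h.py <<'E'
from station import status, vision, manip
import cv2, numpy as np
def shot(n,tag=None):
    p,d=vision.camera(n)
    if tag: cv2.imwrite(f"pics/{n}{tag}.png",p); np.save(f"pics/{n}{tag}.npy",d)
    return p,d
def cam(n):
    c=vision.camera_params(n); f=210/np.tan(np.radians(c['fovy']/2)); return f,c['cx'],c['cy'],np.array(c['extrinsics'])
def cloud(n,d):
    f,cx,cy,E=cam(n); v,u=np.mgrid[0:420,0:560]
    P=np.stack([(u-cx)/f*d,(v-cy)/f*d,d],-1)
    W=(P-E[:3,3])@E[:3,:3]; W[d==0]=np.nan
    return W
def proj(n,X):
    f,cx,cy,E=cam(n); q=E[:3,:3]@np.asarray(X,float)+E[:3,3]; return f*q[0]/q[2]+cx,f*q[1]/q[2]+cy
def load(n,tag): return cv2.imread(f"pics/{n}{tag}.png"),np.load(f"pics/{n}{tag}.npy")
def crop(p,x0,y0,x1,y1,k,name): cv2.imwrite(f"pics/{name}.png",cv2.resize(p[y0:y1,x0:x1],None,fx=k,fy=k,interpolation=cv2.INTER_CUBIC))
E
python3 - <<'E'
from h import *
for n,pts in (("top",dict(tall=(340,280),short=(373,294),amber=(355,147),traycen=(163,250),rest=(257,264),knob=(367,259),floor=(300,230))),("scene",dict(tall=(320,251),short=(349,273),amber=(381,195),tray=(185,227),rest=(255,247),knob=(354,249)))):
    p,d=load(n,'0'); W=cloud(n,d)
    for k,(u,v) in pts.items(): print(n,k,W[v,u].round(4))
p,d=load('top','0'); crop(p,310,160,450,320,5,'ct'); crop(p,110,200,300,300,4,'ct2')
p,d=load('scene','0'); crop(p,290,180,440,310,5,'cs')
E
```

```text
top tall [ 0.4015 -0.2086  0.0854]
top short [ 0.3701 -0.2924  0.0674]
top amber [ 0.7372 -0.2443  0.1005]
top traycen [0.4739 0.2468 0.0055]
top rest [ 0.4424 -0.0012  0.012 ]
top knob [ 0.4552 -0.2762  0.0797]
top floor [ 0.5365 -0.1122 -0.0017]
scene tall [ 0.3988 -0.2107  0.0813]
scene short [ 0.3597 -0.2992  0.0688]
scene amber [ 0.7231 -0.2548  0.0939]
scene tray [ 0.473   0.2471 -0.0013]
scene rest [ 0.4398 -0.0067  0.0159]
scene knob [ 0.4483 -0.2778  0.0768]
```

View pics/ct.png

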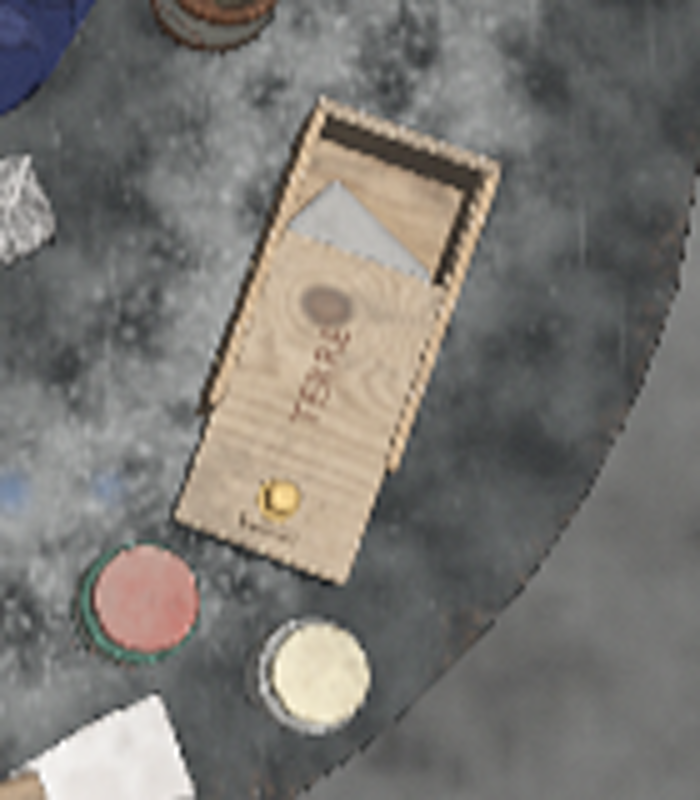

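View pics/cs.png

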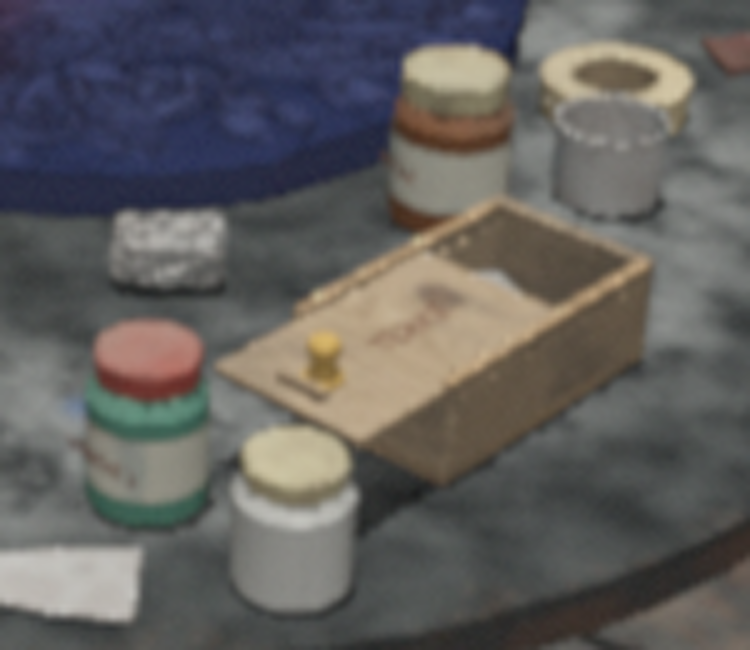

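View pics/ct2.png

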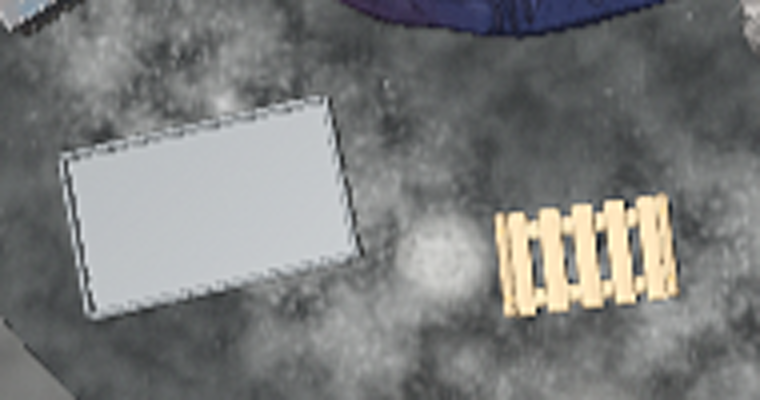

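```bash
python3 - <<'E'
from h import *
p,d=load('scene','0'); crop(p,140,205,290,275,5,'cs2')
p,d=load('top','0'); crop(p,225,240,290,290,12,'ct3')
E
```

```text
(no output)
```

View pics/cs2.png

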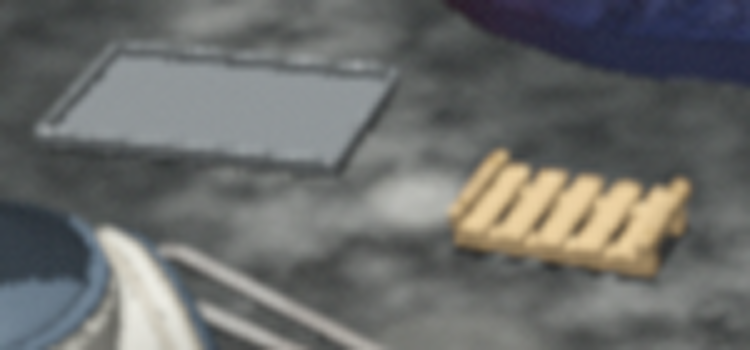

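View pics/ct3.png

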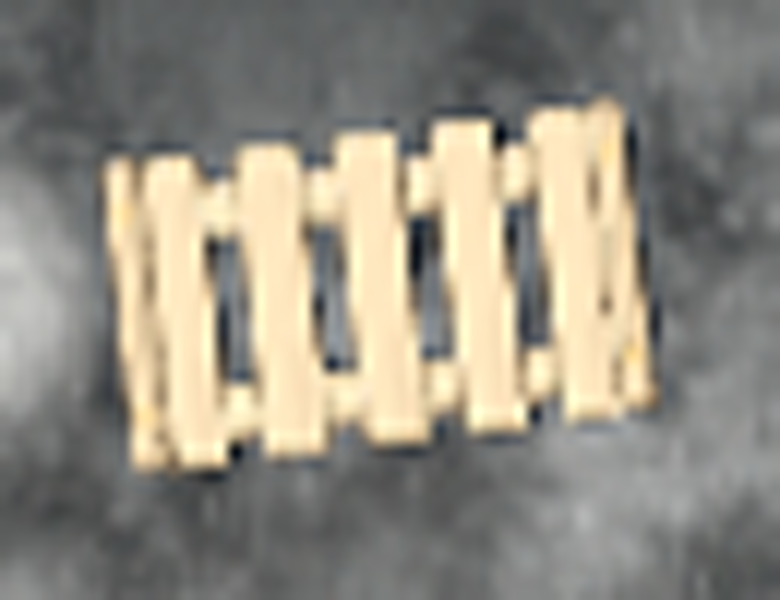

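```bash
cat > fit.py <<'E'
from h import *
from scipy.optimize import least_squares, minimize
def px(x0,y0,k,X,Y): return np.array([x0+(X+.5)/k-.5, y0+(Y+.5)/k-.5])
CT=lambda X,Y:('top',px(310,160,5,X,Y)); CS=lambda X,Y:('scene',px(290,180,5,X,Y))
T2=lambda X,Y:('top',px(110,200,4,X,Y)); T3=lambda X,Y:('top',px(225,240,12,X,Y)); S2=lambda X,Y:('scene',px(140,205,5,X,Y))
def loc(p,l): c,s=np.cos(p[2]),np.sin(p[2]); return [p[0]+c*l[0]-s*l[1],p[1]+s*l[0]+c*l[1],l[2]]
def fit(obs,p0):
    def r(p): return np.concatenate([np.array(proj(n,loc(p,l(p) if callable(l) else l)))-q for (n,q),l in obs])
    s=least_squares(r,p0,loss='soft_l1'); e=s.fun if False else r(s.x); return s.x,e.reshape(-1,2)
def main():
    a,b=.055,.09
    tray=[(T2(62,155),(a,b,.011)),(T2(328,97),(a,-b,.011)),(T2(362,253),(-a,-b,.011)),(T2(94,318),(-a,b,.011)),(S2(115,42),(a,b,.011)),(S2(398,70),(a,-b,.011)),(S2(38,130),(-a,b,.011))]
    a,b=.033,.0565
    rest=[(T3(105,160),(a,b,.024)),(T3(615,98),(a,-b,.024)),(T3(655,408),(-a,-b,.024)),(T3(140,470),(-a,b,.024)),(S2(500,150),(a,b,.024)),(S2(688,180),(a,-b,.024))]
    a,b=.085,.05; L=lambda y,x=-.085,z=.056:(lambda p:(x-p[3],y,z))
    box=[(CT(320,98),(a,b,.06)),(CT(500,160),(a,-b,.06)),(CT(212,400),(-a,b,.06)),(CT(395,470),(-a,-b,.06)),(CT(176,518),L(.046)),(CT(343,583),L(-.046)),(CT(284,493),L(0,-.058,.08)),
     (CS(500,197),(a,b,.06)),(CS(652,262),(a,-b,.06)),(CS(298,305),(-a,b,.06)),(CS(443,483),(-a,-b,0)),(CS(640,345),(a,-b,0)),(CS(218,365),L(.046)),(CS(365,443),L(-.046)),(CS(325,338),L(0,-.058,.08))]
    for nm,o,p0 in (('tray',tray,[.47,.25,.2]),('rest',rest,[.44,0,.1]),('box',box,[.53,-.3,-.4,.06])):
        for view in ('both','top','scene'):
            oo=[x for x in o if view=='both' or x[0][0]==view]
            p,e=fit(oo,p0); print(nm,view,p.round(4),'res',np.abs(e).max().round(2))
            if view=='both': print(e.round(1).tolist())
if __name__=='__main__': main()
E
python3 fit.py
cat > jar.py <<'E'
from h import *
from scipy.optimize import minimize
J=dict(tall=(.0305,.070,.026,.085),short=(.028,.058,.0245,.070),amber=(.0345,.08,.028,.095))
def lidmask(n,p,d,c,name):
    r,hb,rl,h=J[name]; W=cloud(n,d)
    x,y=c; m=(np.hypot(W[...,0]-x,W[...,1]-y)<r+.012)&(W[...,2]>.02)
    return m
def sil(n,c,name):
    r,hb,rl,h=J[name]; a=np.linspace(0,2*np.pi,60)
    P=[]
    def hull(rr,z0,z1):
        q=np.array([proj(n,[c[0]+rr*np.cos(t),c[1]+rr*np.sin(t),z]) for t in a for z in (z0,z1)])
        return cv2.convexHull((q*16).round().astype(np.int32))
    m=np.zeros((420,560),np.uint8)
    for h_ in (hull(r,.022,hb),hull(rl,hb,h)): cv2.fillConvexPoly(m,h_,255,cv2.LINE_AA,4)
    return m/255.
def fitjar(tag,name,c0):
    out=[]
    for n in ('top','scene'):
        p,d=load(n,tag); m=lidmask(n,p,d,c0,name).astype(float)
        W=cloud(n,d)
        f=lambda c:np.abs(sil(n,c,name)-m).sum()
        r=min((minimize(f,np.array(c0)+o,method='Nelder-Mead',options=dict(initial_simplex=np.array(c0)+np.array(o)+[[0,0],[.006,0],[0,.006]],xatol=1e-4)) for o in ([0,0],[.004,.004],[-.004,-.004])),key=lambda r:r.fun)
        z=W[...,2][m>0]; out.append(r.x)
        print(name,n,r.x.round(4),'err px',round(r.fun,1),'of',m.sum(),'topz',np.nanpercentile(z,97).round(4))
        # cylinder body fit from depth
    return out
if __name__=='__main__':
    for k,c in (('tall',(.4,-.21)),('short',(.362,-.297)),('amber',(.73,-.25))): fitjar('0',k,c)
E
python3 jar.py
```

```text
tray both [0.4704 0.2467 0.2576] res 1.16
[[-0.4, 0.4], [0.3, -0.8], [0.5, 0.7], [-0.6, 0.6], [0.2, -0.6], [0.7, -1.2], [-0.3, -0.3]]
tray top [0.4712 0.2466 0.2565] res 1.12
tray scene [0.4666 0.245  0.2503] res 0.68
rest both [4.434e-01 3.000e-04 1.396e-01] res 1.05
[[-0.1, 0.2], [0.7, 0.3], [0.4, -0.1], [-0.4, -0.2], [-1.0, -0.6], [0.3, -0.3]]
rest top [0.4435 0.0007 0.145 ] res 0.51
rest scene [ 0.4417 -0.0008  0.115 ] res 0.54
box both [ 0.569  -0.3166 -0.339   0.0622] res 1.57
[[-0.1, -0.5], [0.6, 0.5], [-0.3, 0.0], [0.6, -0.0], [0.1, 0.1], [1.2, 0.1], [0.8, 0.6], [-0.8, -1.4], [0.3, -1.5], [-1.2, -0.1], [0.1, 0.1], [0.4, 1.5], [-0.6, -0.8], [-0.6, -1.6], [0.1, -0.9]]
box top [ 0.5691 -0.3157 -0.3428  0.0619] res 0.69
box scene [ 0.5674 -0.3179 -0.3327  0.0635] res 1.83Traceback (most recent call last):
  File "jar.py", line 29, in <module>
    for k,c in (('tall',(.4,-.21)),('short',(.362,-.297)),('amber',(.73,-.25))): fitjar('0',k,c)
                                                                                 ~~~~~~^^^^^^^^^
  File "jar.py", line 23, in fitjar
    r=min((
[... 966 characters left out ...]
line 15, in sil
    for h_ in (hull(r,.022,hb),hull(rl,hb,h)): cv2.fillConvexPoly(m,h_,255,cv2.LINE_AA,4)
                               ~~~~^^^^^^^^^
  File "jar.py", line 12, in hull
    q=np.array([proj(n,[c[0]+rr*np.cos(t),c[1]+rr*np.sin(t),z]) for t in a for z in (z0,z1)])
                ~~~~^^^^^^^^^^^^^^^^^^^^^^^^^^^^^^^^^^^^^^^^^^^
  File "h.py", line 15, in proj
    f,cx,cy,E=cam(n); q=E[:3,:3]@np.asarray(X,float)+E[:3,3]; return f*q[0]/q[2]+cx,f*q[1]/q[2]+cy
              ~~~^^^
  File "h.py", line 8, in cam
    c=vision.camera_params(n); f=210/np.tan(np.radians(c['fovy']/2)); return f,c['cx'],c['cy'],np.array(c['extrinsics'])
ValueError: time passes only in moves, steps and waits
```

```bash
python3 - <<'E'
s=open('h.py').read()
s=s.replace("def cam(n):\n    c=","import functools\n@functools.lru_cache(None)\ndef cam(n):\n    c=")
open('h.py','w').write(s)
E
python3 jar.py; python3 -c "
from h import *; print(status.read_state()['t'])"
```

```text
tall top [ 0.4029 -0.2045] err px 74.7 of 496.0 topz 0.0897
tall scene [ 0.3994 -0.2077] err px 108.3 of 762.0 topz 0.0844
short top [ 0.3696 -0.293 ] err px 62.7 of 433.0 topz 0.0749
short scene [ 0.363  -0.2964] err px 83.1 of 646.0 topz 0.0698
amber top [ 0.7371 -0.248 ] err px 82.0 of 688.0 topz 0.1002
amber scene [ 0.7341 -0.2504] err px 98.1 of 702.0 topz 0.094
0.1
```

```bash
cat > ov.py <<'E'
from h import *
from jar import *
import sys
def ov(tag,jars,name,crops=dict(top=(320,255,400,315),scene=(295,235,375,310)),k=9):
    for n in ('top','scene'):
        p,d=load(n,tag); x0,y0,x1,y1=crops[n]
        q=cv2.resize(p[y0:y1,x0:x1],None,fx=k,fy=k,interpolation=cv2.INTER_CUBIC)
        for j,c in jars:
            r,hb,rl,h=J[j]
            for rr,z in ((r,0),(r,hb),(rl,hb),(rl,h)):
                pts=np.array([proj(n,[c[0]+rr*np.cos(t),c[1]+rr*np.sin(t),z]) for t in np.linspace(0,2*np.pi,60)])
                pts=(pts+.5-[x0,y0])*k-.5
                cv2.polylines(q,[pts.round().astype(np.int32)],True,(255,0,255) if z==h else (255,255,0),1)
        cv2.imwrite(f'pics/{name}_{n}.png',q)
E
python3 -c "
from ov import *
ov('0',[('tall',(.4012,-.2061)),('short',(.3655,-.2947))],'ov1')"
```

```text
(no output)
```

View pics/ov1_top.png

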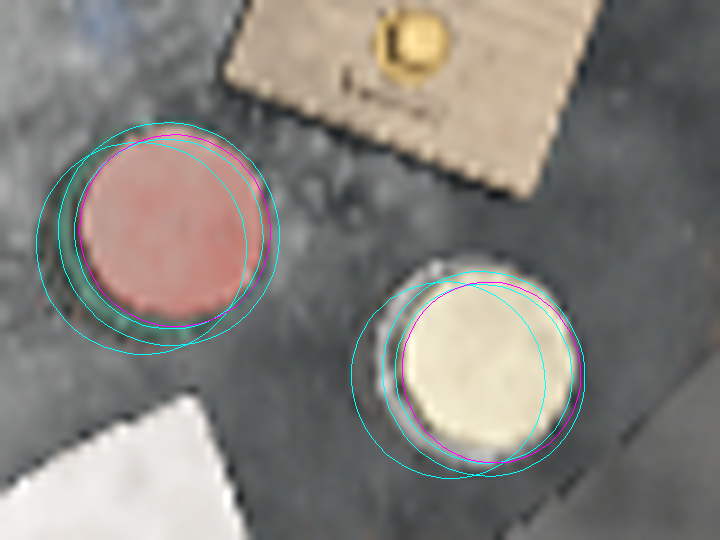

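View pics/ov1_scene.png

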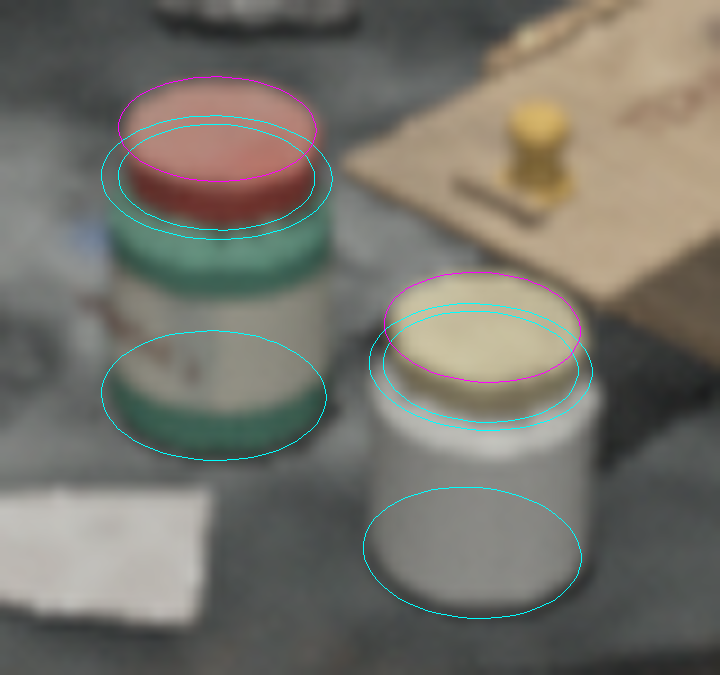

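Overlay: models sit about 1 px low in the top view; lids are centred near zoom (172,222) and (487,361). Corrected centres are tall (0.4035,-0.2057) and short (0.3685,-0.2943), giving a gap of about 37 mm. Jaws go along the line joining the jars.

```bash
python3 -m crank '[{"xyz":[10,-32,0],"turn":0.005},{"xyz":[10,-32,0],"turn":0.005},{"xyz":[10,-32,0],"turn":0.005},{"xyz":[10,-32,0],"turn":0.005},{"xyz":[10,-32,0],"turn":0.005},{"xyz":[10,-32,0],"turn":0.005},{"xyz":[10,-32,0],"turn":0.005},{"xyz":[10,-32,0],"turn":0.005},{"xyz":[10,-32,0],"turn":0.005},{"xyz":[10,-32,0],"turn":0.005},{"xyz":[10,-32,0],"turn":0.005},{"xyz":[10,-32,0],"turn":0.005}]' 0.88
```

```text
t: 1.1
eef_pos: [0.3646, 0.149, 0.2189]
orientation: [-0.004, 0.174, 0.985, -0.007]
force: [1.1, 0.4, 0.5]
width: 0.0752
```

```bash
python3 -m crank '[{"xyz":[3,-32,0],"turn":0},{"xyz":[3,-32,0],"turn":0},{"xyz":[4,-32,0],"turn":0},{"xyz":[4,-32,0],"turn":0},{"xyz":[4,-32,0],"turn":0},{"xyz":[4,-32,0],"turn":0},{"xyz":[4,-32,0],"turn":0},{"xyz":[4,-32,0],"turn":0},{"xyz":[4,-32,0],"turn":0},{"xyz":[4,-32,0],"turn":0},{"xyz":[2,-20,0],"turn":0},{"xyz":[0,-5,0],"turn":0}]'; python3 - <<'E'
from h import *
s=status.read_state(); print(s['joints'].round(3),s['force'].round(2))
E
```

```text
t: 2.1
eef_pos: [0.4008, -0.2181, 0.2137]
orientation: [-0.006, 0.177, 0.984, -0.007]
force: [0.3, 0.3, 0.9]
width: 0.0748
[-0.559 -0.293  1.621 -0.019  1.82  -1.778] [0.26 0.32 0.93]
```

```bash
python3 -m crank '[{"xyz":[1,6,-15],"turn":0},{"xyz":[1,6,-20],"turn":0},{"xyz":[0,0,-20],"turn":0},{"xyz":[0,0,-20],"turn":0},{"xyz":[0,0,-10],"turn":0},{"xyz":[0,0,0],"turn":0}]'
```

```text
t: 2.6
eef_pos: [0.4017, -0.2051, 0.1245]
orientation: [-0.007, 0.179, 0.984, -0.007]
force: [-0.1, 0.4, 0.0]
width: 0.075
```

```bash
python3 -m crank '[{"xyz":[1,0,-12],"turn":0},{"xyz":[1,-1,-12],"turn":0},{"xyz":[0,0,-3],"turn":0},{"xyz":[0,0,0],"turn":0}]'; python3 - <<'E'
from h import *
p,d=shot('scene','1'); crop(p,250,130,400,310,4,'s1')
p,d=shot('top','1'); crop(p,280,180,430,320,4,'t1')
E
```

```text
t: 2.93
eef_pos: [0.4046, -0.2055, 0.0971]
orientation: [-0.006, 0.179, 0.984, -0.007]
force: [-0.9, -0.5, 0.6]
width: 0.0752
```

View pics/s1.png

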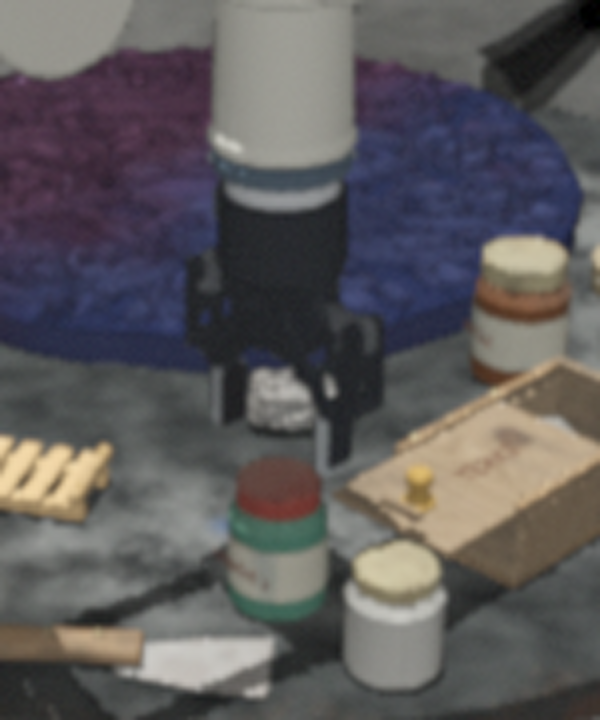

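View pics/t1.png

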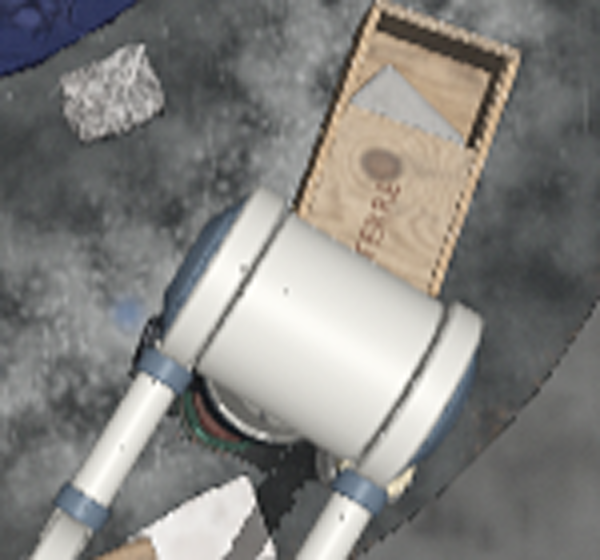

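The scene view shows the open fingers straddling the tall jar evenly (tips at zoom x 230 and 335, jar centre 282). Descending.

```bash
python3 -m crank '[{"xyz":[0,0,-12],"turn":0},{"xyz":[-0.5,0,-12],"turn":0},{"xyz":[0,0,-12],"turn":0},{"xyz":[0,0,-12],"turn":0},{"xyz":[0,0,-12],"turn":0},{"xyz":[0,0,-6],"turn":0},{"xyz":[0,0,0],"turn":0}]'
```

```text
t: 3.62
eef_pos: [0.4043, -0.206, 0.0262]
orientation: [-0.005, 0.179, 0.984, -0.007]
force: [0.3, 0.4, 0.1]
width: 0.0747
```

```bash
python3 -m crank '[{"xyz":[0,0,0],"turn":0},{"xyz":[0,0,0],"turn":0},{"xyz":[0,0,0],"turn":0},{"xyz":[0,0,0],"turn":0},{"xyz":[0,0,0],"turn":0},{"xyz":[0,0,0],"turn":0}]' 0.5; python3 - <<'E'
from h import *
p,d=shot('scene','2'); crop(p,290,200,400,310,6,'s2')
E
```

```text
t: 4.12
eef_pos: [0.4045, -0.2064, 0.0269]
orientation: [-0.004, 0.179, 0.984, -0.008]
force: [0.7, 0.9, -1.7]
width: 0.0573
```

View pics/s2.png

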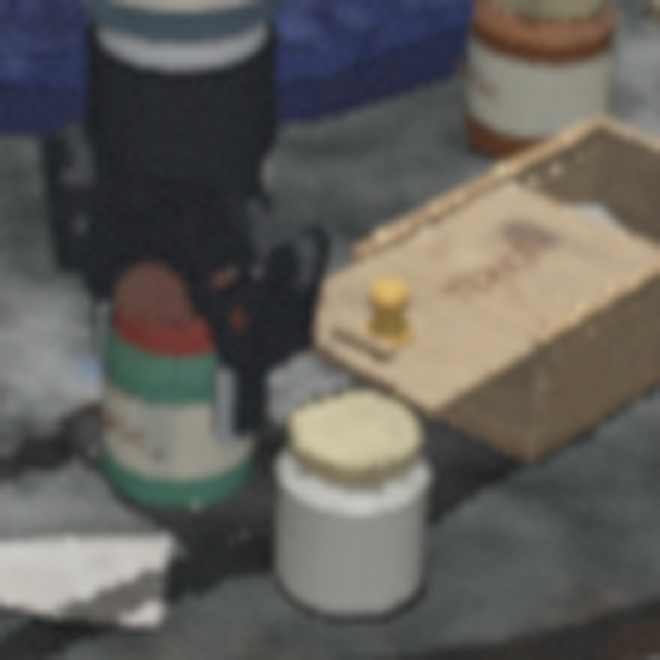

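The right pad is against the jar at zoom (235,400); the other finger is hidden. A small test lift will confirm the grip.

```bash
python3 -m crank '[{"xyz":[0,0,0],"turn":0},{"xyz":[0,0,5],"turn":0},{"xyz":[0,0,10],"turn":0},{"xyz":[0,0,10],"turn":0},{"xyz":[0,0,0],"turn":0}]' 0.3; python3 - <<'E'
from h import *
p,d=shot('scene','3'); crop(p,290,200,400,310,6,'s3')
E
```

```text
t: 4.58
eef_pos: [0.4042, -0.2061, 0.0542]
orientation: [-0.005, 0.179, 0.984, -0.007]
force: [0.1, 0.4, -1.7]
width: 0.0575
```

View pics/s3.png

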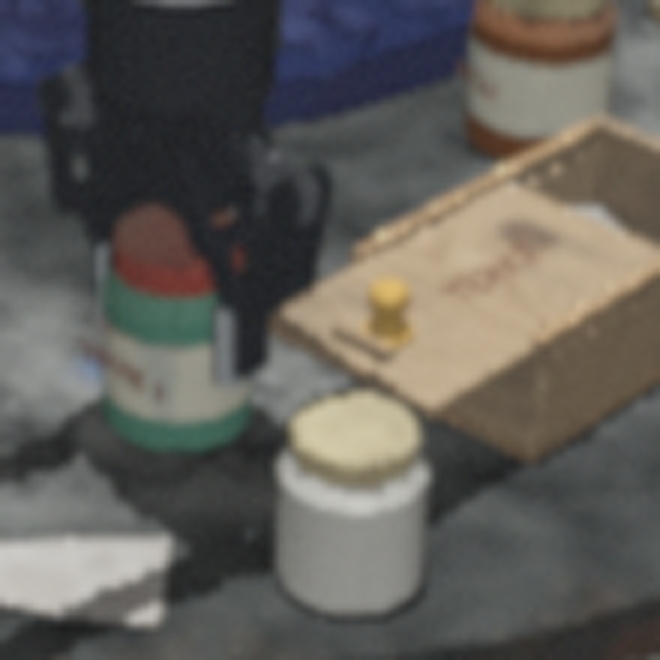

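The jar is lifted cleanly and the lid didn't move. Carrying it to the +y end of the tray, at about (0.459, 0.290).

```bash
python3 -m crank '[{"xyz":[0,0,15],"turn":0},{"xyz":[0,2,20],"turn":0},{"xyz":[1,10,20],"turn":-0.02},{"xyz":[3,20,10],"turn":-0.06},{"xyz":[4,25,0],"turn":-0.08},{"xyz":[4,30,0],"turn":-0.08},{"xyz":[4,30,0],"turn":-0.08},{"xyz":[4,30,0],"turn":-0.08},{"xyz":[4,30,0],"turn":-0.08},{"xyz":[4,30,0],"turn":-0.08},{"xyz":[4,30,0],"turn":-0.08},{"xyz":[4,30,0],"turn":-0.08}]'
python3 -m crank '[{"xyz":[4,30,0],"turn":-0.08},{"xyz":[4,30,0],"turn":-0.08},{"xyz":[4,30,0],"turn":-0.08},{"xyz":[4,30,0],"turn":-0.04},{"xyz":[4,30,0],"turn":0},{"xyz":[4,30,0],"turn":0},{"xyz":[2,20,0],"turn":0},{"xyz":[0,10,0],"turn":0},{"xyz":[0,0,0],"turn":0}]'
```

```text
t: 5.63
eef_pos: [0.4392, 0.0672, 0.1239]
orientation: [-0.004, 0.533, 0.846, -0.005]
force: [0.4, -1.0, -1.5]
width: 0.0571
t: 6.38
eef_pos: [0.4639, 0.294, 0.1234]
orientation: [-0.005, 0.651, 0.759, -0.004]
force: [0.1, -0.5, -2.4]
width: 0.0576
```

```bash
python3 -m crank '[{"xyz":[-2,-2,-15],"turn":0.04},{"xyz":[-2,-2,-20],"turn":0.04},{"xyz":[-1,0,-20],"turn":0.02},{"xyz":[0,0,-15],"turn":0},{"xyz":[0,0,-10],"turn":0},{"xyz":[0,0,0],"turn":0}]'
```

```text
t: 6.88
eef_pos: [0.4595, 0.2843, 0.0421]
orientation: [-0.003, 0.611, 0.792, -0.004]
force: [0.9, 0.3, -2.0]
width: 0.0573
```

```bash
python3 -m crank '[{"xyz":[-1,5,0],"turn":0},{"xyz":[0,1,-4],"turn":0},{"xyz":[0,0,-4],"turn":0},{"xyz":[0,0,-2],"turn":0},{"xyz":[0,0,-1],"turn":0},{"xyz":[0,0,0],"turn":0}]'; python3 - <<'E'
from h import *
p,d=shot('scene','4'); crop(p,130,130,290,270,5,'s4')
E
```

```text
t: 7.38
eef_pos: [0.4605, 0.29, 0.0341]
orientation: [-0.002, 0.612, 0.791, -0.001]
force: [-0.1, 0.4, -2.0]
width: 0.0573
```

View pics/s4.png

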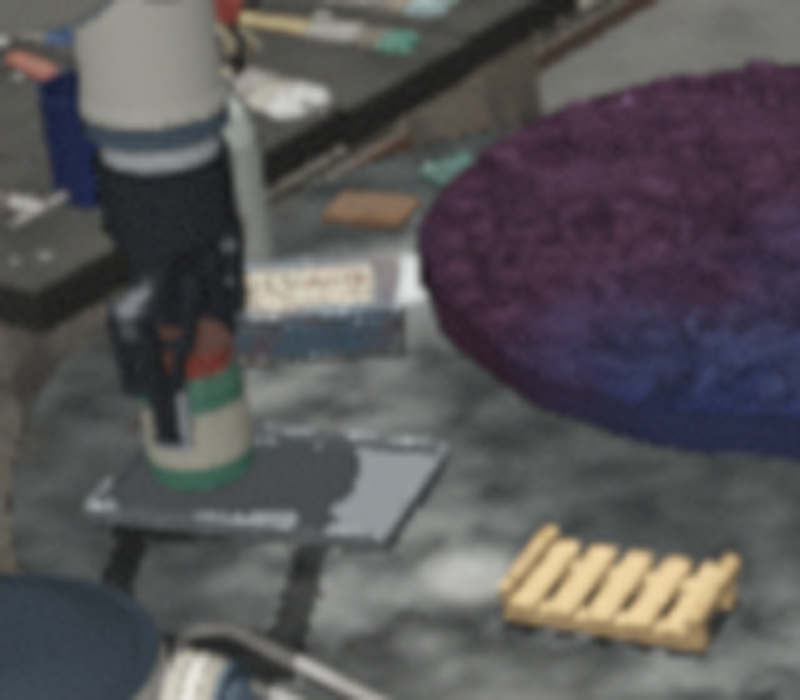

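```bash
python3 -m crank '[{"xyz":[0,0,-3],"turn":0},{"xyz":[0,0,-2],"turn":0},{"xyz":[0,0,-1],"turn":0},{"xyz":[0,0,0],"turn":0}]'
```

```text
t: 7.77
eef_pos: [0.4611, 0.2905, 0.0288]
orientation: [-0.001, 0.612, 0.791, -0.0]
force: [0.5, -1.3, -1.1]
width: 0.0573
```

```bash
python3 -m crank '[{"xyz":[0,0,0],"turn":0},{"xyz":[0,0,0],"turn":0},{"xyz":[0,0,0],"turn":0},{"xyz":[0,0,0],"turn":0},{"xyz":[0,0,0],"turn":0}]' 0.85
python3 -m crank '[{"xyz":[0,0,10],"turn":0},{"xyz":[0,0,20],"turn":0},{"xyz":[0,0,20],"turn":0},{"xyz":[0,0,20],"turn":0},{"xyz":[0,0,20],"turn":0},{"xyz":[0,-10,10],"turn":0},{"xyz":[-2,-25,0],"turn":0.04},{"xyz":[-4,-30,0],"turn":0.08},{"xyz":[-4,-30,0],"turn":0.08},{"xyz":[-5,-30,0],"turn":0.08},{"xyz":[-5,-30,0],"turn":0.08},{"xyz":[-5,-30,0],"turn":0.08}]'
python3 - <<'E'
from h import *
p,d=shot('top','5'); crop(p,110,200,300,320,4,'t5')
E
```

```text
t: 8.18
eef_pos: [0.4618, 0.2908, 0.03]
orientation: [-0.001, 0.612, 0.791, 0.001]
force: [-0.2, -0.1, 0.4]
width: 0.0726
t: 9.18
eef_pos: [0.434, 0.1003, 0.141]
orientation: [0.001, 0.412, 0.911, 0.002]
force: [0.3, -0.3, -0.5]
width: 0.0727
```

View pics/t5.png

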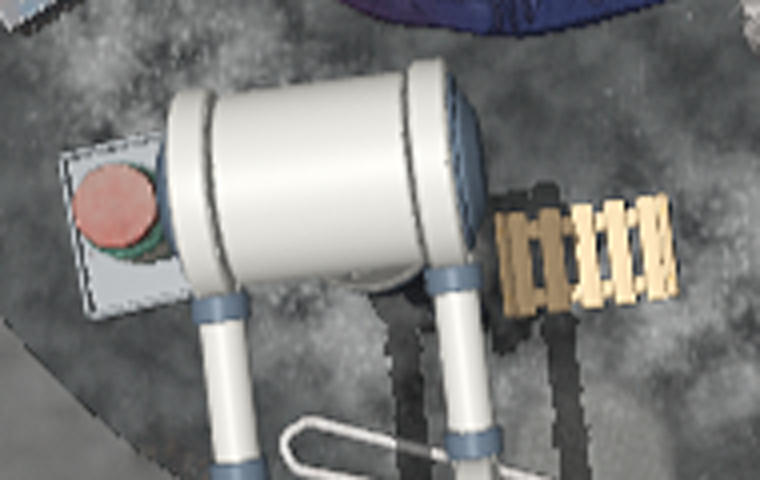

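The tall jar stands on the tray (lid at zoom (115,206)). On to the short jar.

```bash
python3 -m crank '[{"xyz":[-4,-32,0],"turn":0.04},{"xyz":[-4,-32,0],"turn":0.04},{"xyz":[-5,-32,0],"turn":0.04},{"xyz":[-5,-32,0],"turn":0.04},{"xyz":[-5,-32,0],"turn":0.04},{"xyz":[-5,-32,0],"turn":0.04},{"xyz":[-5,-32,0],"turn":0.04},{"xyz":[-5,-32,0],"turn":0.04},{"xyz":[-5,-32,0],"turn":0.04},{"xyz":[-5,-32,0],"turn":0.04},{"xyz":[-5,-30,0],"turn":0.04},{"xyz":[-5,-20,0],"turn":0}]'
```

```text
t: 10.23
eef_pos: [0.3639, -0.2943, 0.1455]
orientation: [0.005, 0.19, 0.982, -0.0]
force: [0.3, 0.1, -0.4]
width: 0.0725
```

```bash
python3 -m crank '[{"xyz":[2,0,-10],"turn":0},{"xyz":[2,0,-15],"turn":0},{"xyz":[1,0,-15],"turn":0},{"xyz":[0,0,-10],"turn":0},{"xyz":[0,0,0],"turn":0}]'; python3 - <<'E'
from h import *
p,d=shot('scene','6'); crop(p,270,170,400,310,5,'s6')
E
```

```text
t: 10.65
eef_pos: [0.3651, -0.2991, 0.0939]
orientation: [0.005, 0.195, 0.981, -0.001]
force: [-0.5, 0.9, -0.4]
width: 0.0729
```

View pics/s6.png

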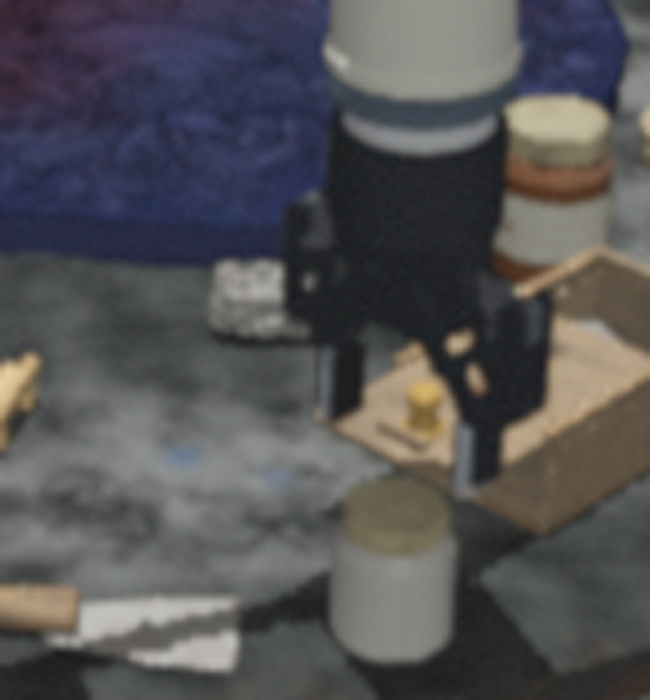

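```bash
python3 -m crank '[{"xyz":[2,3,0],"turn":0},{"xyz":[2,2,0],"turn":0},{"xyz":[0,0,0],"turn":0}]'
```

```text
t: 10.95
eef_pos: [0.3703, -0.2932, 0.0967]
orientation: [0.007, 0.195, 0.981, -0.002]
force: [0.4, 0.2, 0.3]
width: 0.0721
```

```bash
python3 -m crank '[{"xyz":[-1,-1,-10],"turn":0},{"xyz":[-0.5,0,-12],"turn":0},{"xyz":[0,0,-12],"turn":0},{"xyz":[0,0,-12],"turn":0},{"xyz":[0,0,-12],"turn":0},{"xyz":[0,0,-8],"turn":0},{"xyz":[0,0,0],"turn":0}]'
```

```text
t: 11.53
eef_pos: [0.3688, -0.2934, 0.0247]
orientation: [0.008, 0.194, 0.981, -0.003]
force: [-0.9, -0.1, 0.3]
width: 0.0728
```

```bash
python3 -m crank '[{"xyz":[0,-0.5,-4],"turn":0},{"xyz":[0,0,0],"turn":0},{"xyz":[0,0,0],"turn":0},{"xyz":[0,0,0],"turn":0},{"xyz":[0,0,0],"turn":0},{"xyz":[0,0,0],"turn":0},{"xyz":[0,0,0],"turn":0},{"xyz":[0,0,0],"turn":0}]' 0.3
python3 - <<'E'
from h import *
s=status.read_state(); print(s['eef_pos'],s['orientation'],s['force'])
E
python3 -m crank '[{"xyz":[0,0,5],"turn":0},{"xyz":[0,0,10],"turn":0},{"xyz":[0,0,10],"turn":0},{"xyz":[0,0,0],"turn":0}]'; python3 - <<'E'
from h import *
p,d=shot('scene','7'); crop(p,270,170,400,310,5,'s7')
E
```

```text
t: 12.2
eef_pos: [0.3685, -0.294, 0.0201]
orientation: [0.007, 0.194, 0.981, -0.003]
force: [-0.2, -0.3, -1.7]
width: 0.0539
[ 0.36854861 -0.29404753  0.02008337] [ 0.00718786  0.19385256  0.98100097 -0.00257249] [-0.23867279 -0.34239208 -1.72017304]
t: 12.53
eef_pos: [0.3684, -0.2938, 0.0476]
orientation: [0.007, 0.194, 0.981, -0.002]
force: [0.8, -0.3, -2.2]
width: 0.054
```

View pics/s7.png

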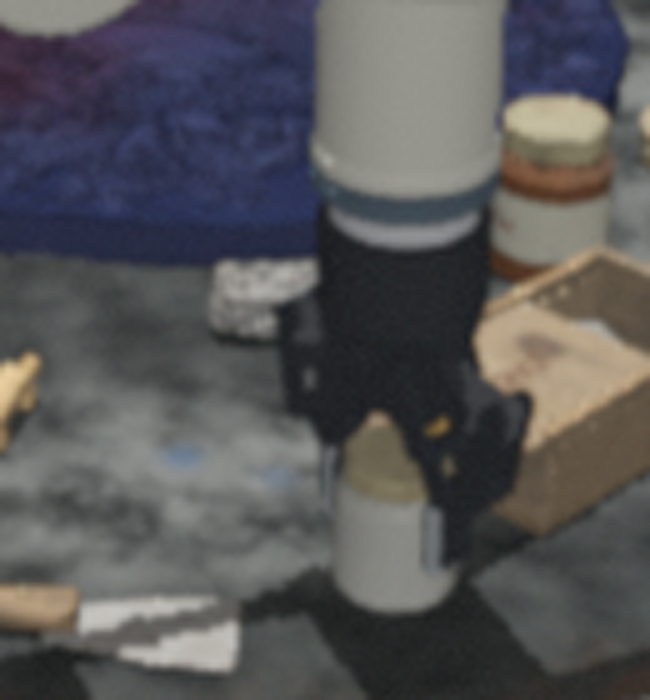

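```bash
python3 -m crank '[{"xyz":[0,0,15],"turn":0},{"xyz":[0,2,20],"turn":0},{"xyz":[2,10,20],"turn":-0.02},{"xyz":[4,20,10],"turn":-0.06},{"xyz":[6,25,0],"turn":-0.08},{"xyz":[7,30,0],"turn":-0.08},{"xyz":[7,30,0],"turn":-0.08},{"xyz":[7,30,0],"turn":-0.08},{"xyz":[7,30,0],"turn":-0.08},{"xyz":[7,30,0],"turn":-0.08},{"xyz":[7,30,0],"turn":-0.08},{"xyz":[7,30,0],"turn":-0.08}]'
python3 -m crank '[{"xyz":[7,30,0],"turn":-0.08},{"xyz":[7,30,0],"turn":-0.08},{"xyz":[7,30,0],"turn":-0.02},{"xyz":[6,30,0],"turn":0},{"xyz":[6,25,0],"turn":0},{"xyz":[3,15,0],"turn":0},{"xyz":[0,5,0],"turn":0},{"xyz":[0,0,0],"turn":0}]'
```

```text
t: 13.58
eef_pos: [0.4286, -0.0206, 0.1174]
orientation: [0.009, 0.546, 0.838, -0.005]
force: [1.1, -0.5, -1.3]
width: 0.054
t: 14.25
eef_pos: [0.4649, 0.1596, 0.1179]
orientation: [0.009, 0.621, 0.783, -0.004]
force: [0.3, -0.6, -1.4]
width: 0.0544
```

```bash
python3 -m crank '[{"xyz":[6,18,0],"turn":0},{"xyz":[6,18,0],"turn":0},{"xyz":[3,7,-5],"turn":0},{"xyz":[0,0,-10],"turn":0},{"xyz":[0,0,0],"turn":0}]'
```

```text
t: 14.67
eef_pos: [0.4803, 0.1994, 0.1018]
orientation: [0.01, 0.623, 0.782, -0.005]
force: [-0.2, -0.9, -3.8]
width: 0.054
```

```bash
python3 -m crank '[{"xyz":[0,2,-12],"turn":0},{"xyz":[0,2,-15],"turn":0},{"xyz":[0,0,-15],"turn":0},{"xyz":[0,0,-12],"turn":0},{"xyz":[0,0,-6],"turn":0},{"xyz":[0,0,0],"turn":0}]'; python3 - <<'E'
from h import *
p,d=shot('scene','8'); crop(p,130,130,290,270,5,'s8')
E
```

```text
t: 15.17
eef_pos: [0.4784, 0.1975, 0.0346]
orientation: [0.01, 0.625, 0.781, -0.007]
force: [-0.5, 0.3, -1.7]
width: 0.0543
```

View pics/s8.png

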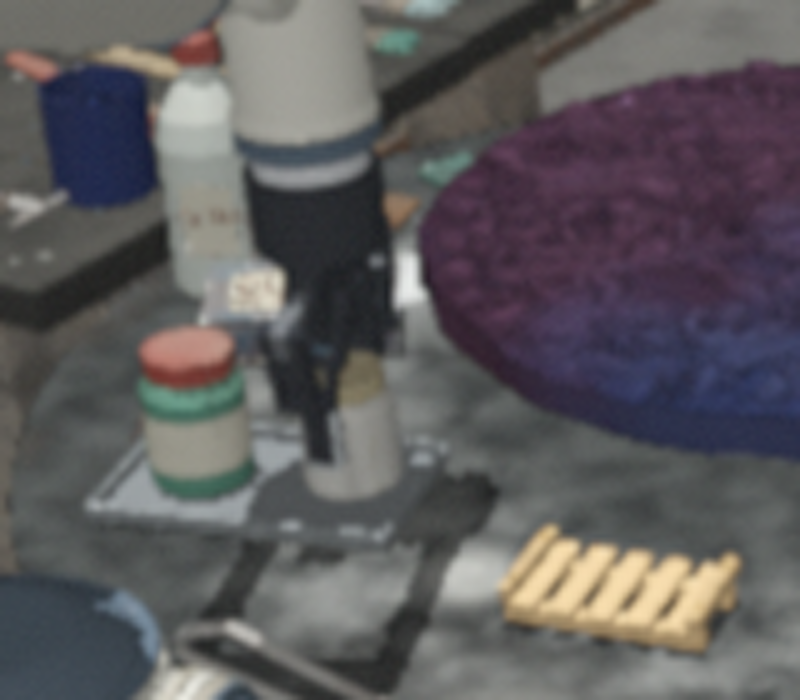

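```bash
python3 -m crank '[{"xyz":[0,4,-4],"turn":0},{"xyz":[0,0,-4],"turn":0},{"xyz":[0,0,-2],"turn":0},{"xyz":[0,0,-1],"turn":0},{"xyz":[0,0,0],"turn":0}]'
```

```text
t: 15.63
eef_pos: [0.4802, 0.2023, 0.026]
orientation: [0.011, 0.625, 0.781, -0.005]
force: [0.3, -0.7, -2.1]
width: 0.0538
```

```bash
python3 -m crank '[{"xyz":[0,0,-2],"turn":0},{"xyz":[0,0,-1],"turn":0},{"xyz":[0,0,-1],"turn":0},{"xyz":[0,0,0],"turn":0}]'
```

```text
t: 15.97
eef_pos: [0.4809, 0.2027, 0.0227]
orientation: [0.012, 0.625, 0.781, -0.004]
force: [0.0, -0.1, -2.3]
width: 0.0541
```

```bash
python3 -m crank '[{"xyz":[0,0,-1.5],"turn":0},{"xyz":[0,0,-1],"turn":0},{"xyz":[0,0,0],"turn":0}]'
```

```text
t: 16.22
eef_pos: [0.4813, 0.2027, 0.0228]
orientation: [0.012, 0.625, 0.781, -0.004]
force: [1.3, -0.4, -2.6]
width: 0.0539
```

```bash
python3 -m crank '[{"xyz":[0,0,-2.5],"turn":0},{"xyz":[0,0,-1],"turn":0}]'
```

```text
t: 16.38
eef_pos: [0.482, 0.2028, 0.0224]
orientation: [0.013, 0.625, 0.781, -0.003]
force: [-1.5, -0.5, 1.8]
width: 0.0539
```

Contact. Release and go up, then over to the knob.

```bash
python3 -m crank '[{"xyz":[0,0,0],"turn":0},{"xyz":[0,0,0],"turn":0},{"xyz":[0,0,0],"turn":0},{"xyz":[0,0,0],"turn":0},{"xyz":[0,0,0],"turn":0}]' 0.85
python3 -m crank '[{"xyz":[0,0,10],"turn":0},{"xyz":[0,0,20],"turn":0},{"xyz":[0,0,20],"turn":0},{"xyz":[0,0,25],"turn":0},{"xyz":[0,0,25],"turn":0},{"xyz":[0,-15,25],"turn":0},{"xyz":[0,-28,10],"turn":0.04},{"xyz":[0,-30,0],"turn":0.08},{"xyz":[0,-30,0],"turn":0.08},{"xyz":[0,-30,0],"turn":0.08},{"xyz":[0,-30,0],"turn":0.08},{"xyz":[0,-30,0],"turn":0.08}]'
```

```text
t: 16.8
eef_pos: [0.4831, 0.203, 0.0228]
orientation: [0.014, 0.625, 0.781, -0.002]
force: [-0.8, 0.0, 0.2]
width: 0.0725
t: 17.8
eef_pos: [0.4802, 0.0074, 0.1722]
orientation: [0.017, 0.426, 0.904, 0.002]
force: [1.1, 0.9, 0.4]
width: 0.0726
```

```bash
python3 - <<'E'
from h import *
p,d=shot('scene','9'); crop(p,130,130,440,310,2.5,'s9')
p,d=shot('top','9'); crop(p,110,160,430,320,2.5,'t9')
E
```

```text
(no output)
```

View pics/s9.png

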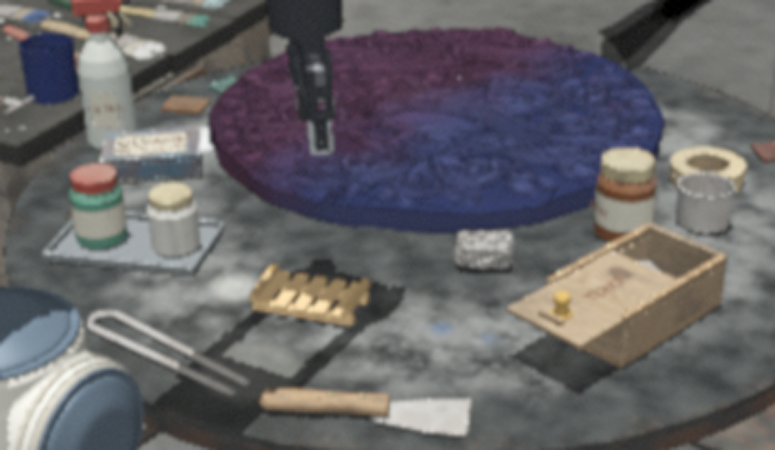

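View pics/t9.png

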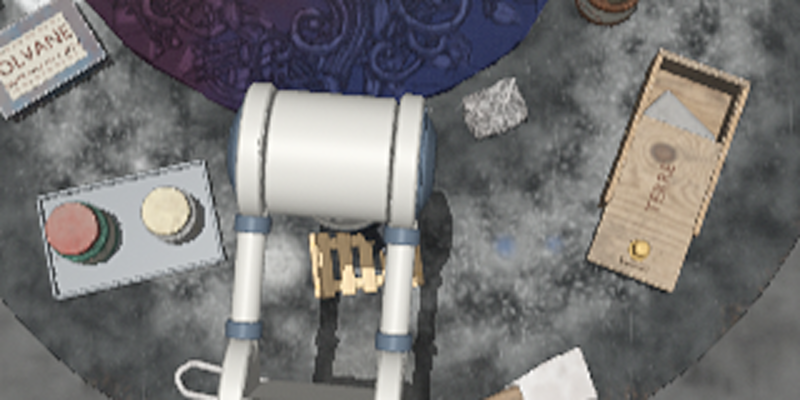

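Both jars stand on the tray (top zoom lids (72,228) and (167,213)), and the box, block and lid look unchanged. Now the knob at about (0.455,-0.277).

```bash
python3 -m crank '[{"xyz":[-2,-25,0],"turn":0.05},{"xyz":[-2,-30,0],"turn":0.06},{"xyz":[-3,-30,0],"turn":0.06},{"xyz":[-3,-30,0],"turn":0.06},{"xyz":[-3,-30,0],"turn":0.06},{"xyz":[-3,-30,0],"turn":0.06},{"xyz":[-3,-30,0],"turn":0.06},{"xyz":[-3,-30,0],"turn":0.06},{"xyz":[-2,-25,0],"turn":0.04},{"xyz":[0,-10,0],"turn":0},{"xyz":[0,0,0],"turn":0}]' 0.5
```

```text
t: 18.82
eef_pos: [0.4559, -0.2707, 0.1787]
orientation: [0.018, 0.179, 0.984, 0.009]
force: [0.0, 0.0, 0.2]
width: 0.0423
```

```bash
cat > st.py <<'E'
from h import *
from scipy.spatial.transform import Rotation as Rr
s=status.read_state(); q=s['orientation']; R=Rr.from_quat([q[1],q[2],q[3],q[0]]).as_matrix()
print('t',round(s['t'],2),'pos',s['eef_pos'].round(4),'toolz',R[:,2].round(4),'jaw',round(np.arctan2(R[1,1],R[0,1]),3),'grasp',(s['eef_pos']-.0187*R[:,2]).round(4),'j',s['joints'].round(3),'F',s['force'].round(1),'w',round(s['width'],4))
E
python3 st.py
python3 -m crank '[{"xyz":[0,0,0],"turn":0},{"xyz":[0,0,0],"turn":0},{"xyz":[0,0,0],"turn":0},{"xyz":[0,0,0],"turn":0},{"xyz":[0,0,0],"turn":0},{"xyz":[0,0,0],"turn":0}]' >/dev/null; python3 st.py
python3 -m crank '[{"xyz":[0,-5,-25],"turn":0},{"xyz":[0,0,-25],"turn":0},{"xyz":[0,0,0],"turn":0}]'>/dev/null; python3 st.py
```

```text
t 18.82 pos [ 0.4559 -0.2707  0.1787] toolz [ 0.0392  0.0104 -0.9992] jaw 1.21 grasp [ 0.4552 -0.2709  0.1974] j [-0.62  -0.127  1.54   0.031  1.703 -1.825] F [0.  0.  0.2] w 0.0423
t 19.32 pos [ 0.4579 -0.2644  0.1797] toolz [ 0.0403  0.0127 -0.9991] jaw 1.212 grasp [ 0.4572 -0.2647  0.1984] j [-0.61  -0.131  1.542  0.034  1.705 -1.816] F [-0.8 -0.2  0.3] w 0.0427
t 19.57 pos [ 0.4594 -0.2685  0.1311] toolz [ 0.0451  0.0098 -0.9989] jaw 1.214 grasp [ 0.4585 -0.2686  0.1498] j [-0.615 -0.12   1.617  0.034  1.613 -1.826] F [ 0.1  0.5 -1. ] w 0.0423
```

```bash
python3 -m crank '[{"xyz":[-2,-5,-15],"turn":0.01},{"xyz":[-2,-5,-15],"turn":0.01},{"xyz":[-1,-1,-8],"turn":0},{"xyz":[0,0,0],"turn":0}]'>/dev/null; python3 st.py;  python3 - <<'E'
from h import *
p,d=shot('scene','10'); crop(p,300,170,430,290,6,'s10')
E
```

```text
t 19.9 pos [ 0.455  -0.2786  0.0949] toolz [ 0.0465  0.0104 -0.9989] jaw 1.236 grasp [ 0.4541 -0.2788  0.1136] j [-0.636 -0.103  1.666  0.036  1.547 -1.872] F [-0.5  1.  -0.1] w 0.0431
```

View pics/s10.png

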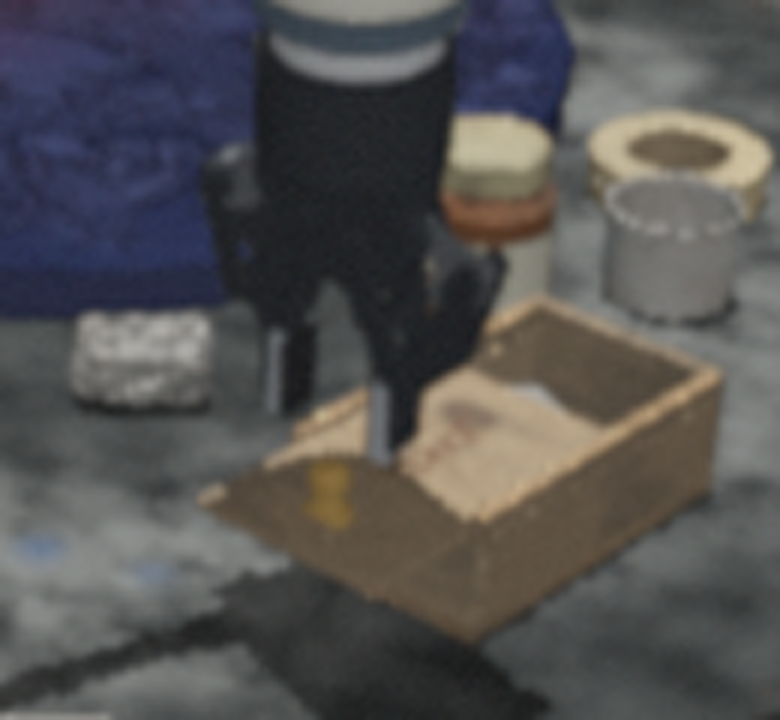

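Finger tips (zoom x 272 and 380) straddle the knob (331,490). Descending to pinch it.

```bash
python3 -m crank '[{"xyz":[0,0,-12],"turn":0},{"xyz":[0,0,-12],"turn":0},{"xyz":[0,0,-8],"turn":0},{"xyz":[0,0,0],"turn":0}]'>/dev/null; python3 st.py
```

```text
t 20.28 pos [ 0.4573 -0.2791  0.0654] toolz [ 0.0528  0.0064 -0.9986] jaw 1.236 grasp [ 0.4563 -0.2792  0.0841] j [-0.635 -0.088  1.706  0.037  1.486 -1.873] F [-0.2  0.6 -0.3] w 0.0422
```

```bash
python3 -m crank '[{"xyz":[-1,1,-5],"turn":0},{"xyz":[0,0,0],"turn":0},{"xyz":[0,0,0],"turn":0},{"xyz":[0,0,0],"turn":0},{"xyz":[0,0,0],"turn":0},{"xyz":[0,0,0],"turn":0},{"xyz":[0,0,0],"turn":0},{"xyz":[0,0,0],"turn":0}]' 0.05>/dev/null; python3 st.py
```

```text
t 20.95 pos [ 0.457  -0.2756  0.0598] toolz [ 0.0534  0.01   -0.9985] jaw 1.238 grasp [ 0.456  -0.2758  0.0785] j [-0.632 -0.089  1.717  0.04   1.477 -1.872] F [ 1.   0.7 -1.5] w 0.0136
```

```bash
python3 -m crank '[{"xyz":[-6,2,0],"turn":0},{"xyz":[-8.5,3,0],"turn":0},{"xyz":[-8.5,3,0],"turn":0},{"xyz":[-8.5,3,0],"turn":0},{"xyz":[-8.5,3,0],"turn":0},{"xyz":[-8.5,3,0],"turn":0},{"xyz":[-8.5,3,0],"turn":0},{"xyz":[0,0,0],"turn":0}]'>/dev/null; python3 st.py
```

```text
t 21.62 pos [ 0.3945 -0.2529  0.0598] toolz [ 0.0545  0.0109 -0.9985] jaw 1.239 grasp [ 0.3935 -0.2531  0.0785] j [-0.674 -0.275  1.879  0.043  1.501 -1.914] F [ 0.5  2.6 -1.5] w 0.0136
```

```bash
python3 -m crank '[{"xyz":[-3,1,0],"turn":0},{"xyz":[-2,0.7,0],"turn":0},{"xyz":[0,0,0],"turn":0}]'; python3 st.py
```

```text
t: 21.87
eef_pos: [0.3931, -0.2524, 0.0598]
orientation: [0.033, 0.166, 0.986, 0.008]
force: [0.2, 0.5, -0.4]
width: 0.0141
t 21.87 pos [ 0.3931 -0.2524  0.0598] toolz [ 0.0676  0.0058 -0.9977] jaw 1.238 grasp [ 0.3919 -0.2525  0.0785] j [-0.678 -0.292  1.894  0.047  1.491 -1.918] F [ 0.2  0.5 -0.4] w 0.0141
```

```bash
python3 -m crank '[{"xyz":[0,0,0],"turn":0},{"xyz":[0,0,0],"turn":0},{"xyz":[0,0,0],"turn":0},{"xyz":[0,0,0],"turn":0}]' 0.5 >/dev/null; python3 st.py
python3 -m crank '[{"xyz":[0,0,20],"turn":0},{"xyz":[0,0,25],"turn":0},{"xyz":[0,0,30],"turn":0},{"xyz":[0,0,30],"turn":0},{"xyz":[0,20,20],"turn":0},{"xyz":[0,30,0],"turn":0},{"xyz":[0,30,0],"turn":0},{"xyz":[0,30,0],"turn":0},{"xyz":[0,30,0],"turn":0},{"xyz":[0,30,0],"turn":0}]'>/dev/null; python3 st.py
python3 - <<'E'
from h import *
p,d=shot('scene','11'); crop(p,290,180,440,310,5,'s11')
p,d=shot('top','11'); crop(p,310,160,450,310,5,'t11')
E
```

```text
t 22.2 pos [ 0.3928 -0.2528  0.0605] toolz [ 0.0673  0.0053 -0.9977] jaw 1.238 grasp [ 0.3915 -0.2529  0.0791] j [-0.679 -0.293  1.894  0.046  1.492 -1.918] F [-0.5  0.2 -0.2] w 0.043
t 23.03 pos [ 0.3896 -0.0809  0.1926] toolz [ 0.0664  0.005  -0.9978] jaw 1.226 grasp [ 0.3884 -0.0809  0.2112] j [-0.312 -0.534  1.837  0.026  1.777 -1.531] F [ 1.8  1.3 -0.1] w 0.0431
```

View pics/s11.png

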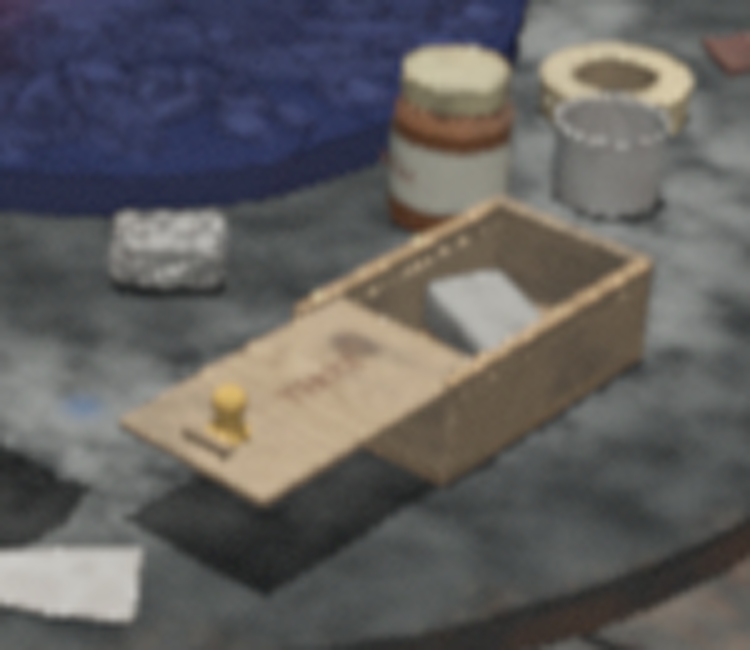

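View pics/t11.png

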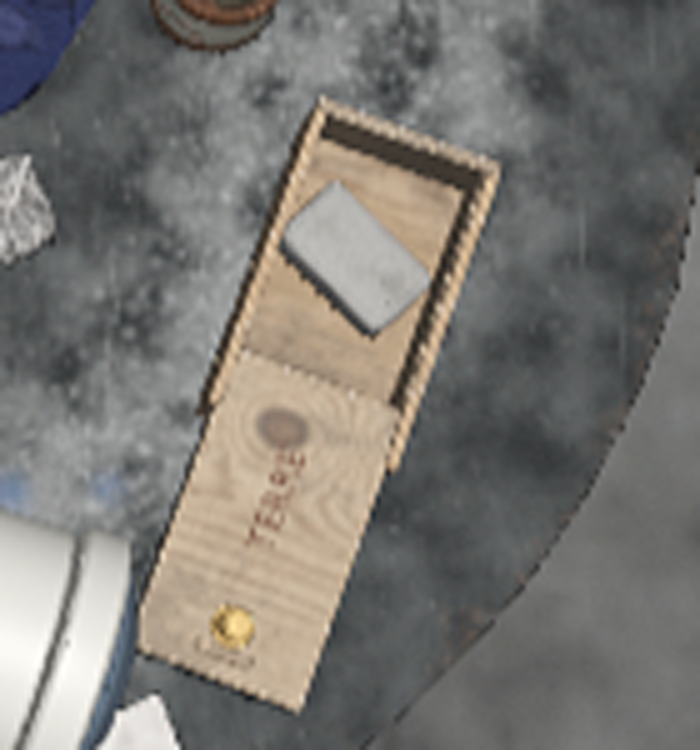

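Lid fully out; the lid's knob is now at top zoom (233,625). The block is wholly exposed, its top corners at zoom (337,181), (430,268), (375,337), (282,243).

```bash
cat > blk.py <<'E'
from fit import *
a,b=.023,.038
P=lambda X,Y:CT(X,Y)
def go(z):
    obs=[(CT(337,181),(a,b,z)),(CT(430,268),(a,-b,z)),(CT(375,337),(-a,-b,z)),(CT(282,243),(-a,b,z)),(CS(497,270),(a,b,z)),(CS(428,290),(-a,b,z))]
    # zoom t11 uses same origin as ct (310,160,k5)
    for v in ('both','top'):
        p,e=fit([o for o in obs if v=='both' or o[0][0]==v],[.59,-.32,.8]); print(z,v,p.round(4),e.round(1).tolist())
    return p
for z in (.033,.038,.043): p=go(z)
p=go(.038)
B=np.array([.569,-.3166]); c,s=np.cos(-.339),np.sin(-.339); d=p[:2]-B; print('box frame',c*d[0]+s*d[1],-s*d[0]+c*d[1],p[2]+.339)
for n in('top','scene'):
    W=cloud(n,load(n,'11')[1]); u,v=proj(n,[p[0],p[1],.038]); print(n,u,v,W[int(round(v))-2:int(round(v))+3,int(round(u))-2:int(round(u))+3,2].mean())
E
python3 blk.py
```

```text
0.033 both [ 0.5861 -0.3236 -0.7411] [[-0.1, -0.8], [3.0, 1.6], [2.3, 0.4], [-0.8, -0.7], [-0.2, -0.1], [-1.6, -0.8]]
0.033 top [ 0.5859 -0.3208 -0.7513] [[-1.0, -0.8], [1.9, 1.8], [1.0, 0.4], [-1.9, -0.9]]
0.038 both [ 0.5847 -0.3235 -0.735 ] [[0.1, -0.6], [3.4, 1.6], [2.7, 0.6], [-0.6, -0.5], [-0.3, -1.5], [-1.8, -2.2]]
0.038 top [ 0.585  -0.3198 -0.7505] [[-1.1, -0.8], [1.9, 1.7], [1.0, 0.5], [-2.0, -0.9]]
0.043 both [ 0.5837 -0.3229 -0.7348] [[0.2, -0.7], [3.6, 1.7], [2.9, 0.6], [-0.5, -0.5], [-0.5, -3.0], [-2.0, -3.7]]
0.043 top [ 0.5841 -0.3188 -0.7497] [[-1.1, -0.9], [2.0, 1.7], [1.1, 0.5], [-2.0, -0.9]]
0.038 both [ 0.5847 -0.3235 -0.735 ] [[0.1, -0.6], [3.4, 1.6], [2.7, 0.6], [-0.6, -0.5], [-0.3, -1.5], [-1.8, -2.2]]
0.038 top [ 0.585  -0.3198 -0.7505] [[-1.1, -0.8], [1.9, 1.7], [1.0, 0.5], [-2.0, -0.9]]
box frame 0.01616807000279688 0.002311835188944143 -0.41151397228850645
top 380.76254937086634 211.1171721312613 0.037144548764903106
scene 387.1531514594333 240.1864030348107 0.03503904872756722
```

```bash
python3 -m crank '[{"xyz":[12,-15,0],"turn":-0.1},{"xyz":[12,-15,0],"turn":-0.12},{"xyz":[12,-15,0],"turn":-0.12},{"xyz":[12,-15,0],"turn":-0.12},{"xyz":[12,-15,0],"turn":-0.12},{"xyz":[12,-15,0],"turn":-0.12},{"xyz":[12,-15,0],"turn":-0.12},{"xyz":[12,-15,0],"turn":-0.12},{"xyz":[12,-15,0],"turn":-0.12},{"xyz":[12,-15,0],"turn":-0.12},{"xyz":[12,-15,0],"turn":-0.12},{"xyz":[12,-15,0],"turn":-0.12}]' 0.75 >/dev/null; python3 st.py
```

```text
t 24.13 pos [ 0.5378 -0.273   0.1943] toolz [ 0.0092 -0.0727 -0.9973] jaw -0.237 grasp [ 0.5376 -0.2716  0.2129] j [-0.492  0.058  1.332 -0.06   1.708 -0.264] F [-0.1  1.2  1.1] w 0.0642
```

```bash
python3 -m crank '[{"xyz":[12,-12,0],"turn":-0.12},{"xyz":[12,-12,0],"turn":-0.12},{"xyz":[12,-12,0],"turn":-0.12},{"xyz":[10,-10,-10],"turn":-0.12},{"xyz":[0,0,-15],"turn":-0.03},{"xyz":[0,0,-15],"turn":0},{"xyz":[0,0,-15],"turn":0},{"xyz":[0,0,0],"turn":0}]' 0.75 >/dev/null; python3 st.py
```

```text
t 24.8 pos [ 0.5849 -0.3348  0.1324] toolz [-0.0348 -0.068  -0.9971] jaw -0.78 grasp [ 0.5856 -0.3335  0.1511] j [-0.532  0.292  1.181 -0.077  1.664  0.242] F [-1.  -0.7 -1.2] w 0.0637
```

```bash
python3 -m crank '[{"xyz":[0,6,-10],"turn":0.015},{"xyz":[0,6,-15],"turn":0.01},{"xyz":[0,2,-15],"turn":0},{"xyz":[0,0,-5],"turn":0},{"xyz":[0,0,0],"turn":0}]' 0.75 >/dev/null; python3 st.py; python3 - <<'E'
from h import *
p,d=shot('scene','12'); crop(p,310,150,440,290,5,'s12')
p,d=shot('top','12'); crop(p,310,160,450,310,5,'t12')
E
```

```text
t 25.22 pos [ 0.5836 -0.325   0.0875] toolz [-0.0341 -0.07   -0.997 ] jaw -0.757 grasp [ 0.5842 -0.3237  0.1061] j [-0.519  0.289  1.265 -0.078  1.583  0.237] F [-0.1 -0.   0.2] w 0.0639
```

View pics/s12.png

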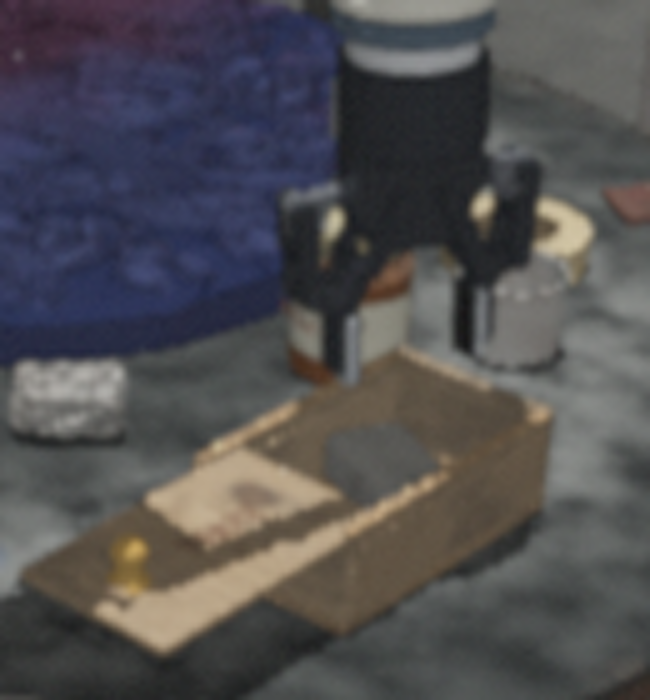

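View pics/t12.png

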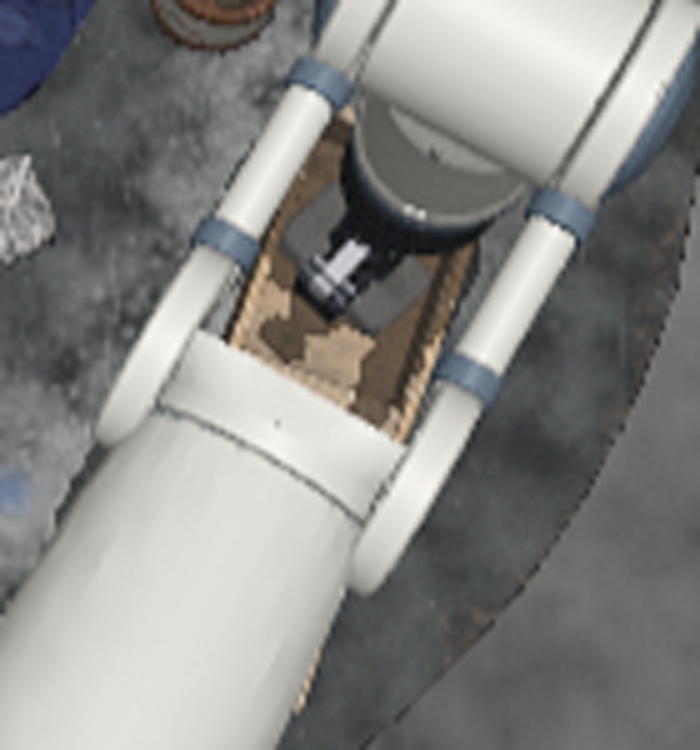

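The gripper is centred over the block with a finger on each side (top zoom front finger at (330,275)). Descending.

```bash
python3 -m crank '[{"xyz":[0.5,2,-12],"turn":0.01},{"xyz":[0.5,1,-15],"turn":0},{"xyz":[0,0,-15],"turn":0},{"xyz":[0,0,-10],"turn":0},{"xyz":[0,0,0],"turn":0}]' >/dev/null; python3 st.py
```

```text
t 25.73 pos [ 0.5877 -0.3244  0.0403] toolz [-0.0223 -0.0768 -0.9968] jaw -0.746 grasp [ 0.5881 -0.323   0.0589] j [-0.516  0.31   1.324 -0.078  1.489  0.237] F [-0.1 -0.3 -0.9] w 0.0643
```

```bash
python3 -m crank '[{"xyz":[-2,1.5,-8],"turn":0},{"xyz":[-2,1.5,-8],"turn":0},{"xyz":[0,0,-6],"turn":0},{"xyz":[0,0,0],"turn":0}]' >/dev/null; python3 st.py
```

```text
t 26.07 pos [ 0.5839 -0.3216  0.0179] toolz [-0.0204 -0.078  -0.9967] jaw -0.745 grasp [ 0.5843 -0.3201  0.0366] j [-0.515  0.311  1.363 -0.079  1.446  0.241] F [-0.7 -0.6 -0.2] w 0.0639
```

```bash
python3 -m crank '[{"xyz":[0,-0.5,-2.5],"turn":0},{"xyz":[0,0,0],"turn":0},{"xyz":[0,0,0],"turn":0},{"xyz":[0,0,0],"turn":0},{"xyz":[0,0,0],"turn":0},{"xyz":[0,0,0],"turn":0},{"xyz":[0,0,0],"turn":0}]' 0.3 >/dev/null; python3 st.py
python3 -m crank '[{"xyz":[0,0,8],"turn":0},{"xyz":[0,0,12],"turn":0},{"xyz":[0,0,15],"turn":0},{"xyz":[0,0,15],"turn":0},{"xyz":[0,0,15],"turn":0},{"xyz":[0,0,15],"turn":0},{"xyz":[0,0,0],"turn":0}]'  >/dev/null; python3 st.py
python3 - <<'E'
from h import *
p,d=shot('scene','13'); crop(p,310,150,440,290,5,'s13')
E
```

```text
t 26.65 pos [ 0.5847 -0.3227  0.0168] toolz [-0.0183 -0.0794 -0.9967] jaw -0.745 grasp [ 0.585  -0.3212  0.0354] j [-0.515  0.313  1.364 -0.079  1.442  0.241] F [-0.1  0.2 -1.5] w 0.0439
t 27.23 pos [ 0.5835 -0.3223  0.1044] toolz [-0.0193 -0.0791 -0.9967] jaw -0.745 grasp [ 0.5839 -0.3208  0.123 ] j [-0.516  0.263  1.265 -0.078  1.591  0.229] F [ 0.6 -0.2 -0.4] w 0.044
```

View pics/s13.png

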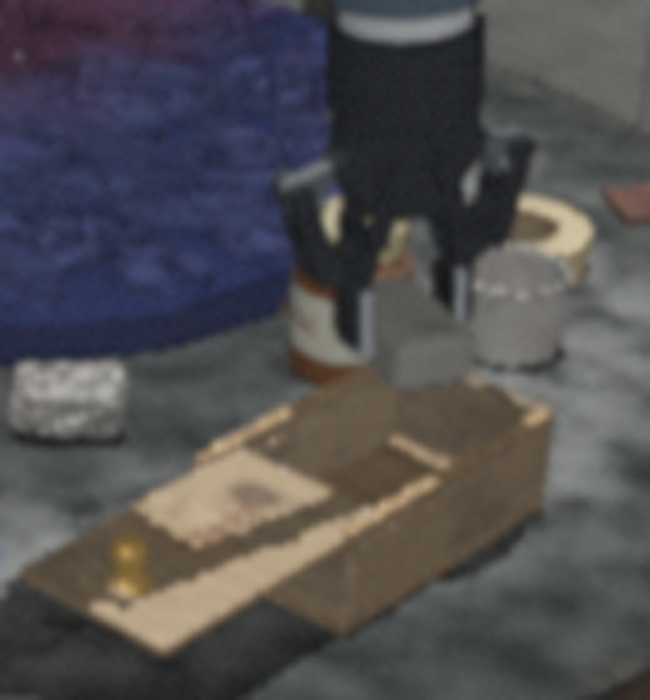

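The block is gripped squarely and clear of the box (zoom (430,320)). Carrying it to the rest.

```bash
python3 -m crank '[{"xyz":[0,0,15],"turn":0},{"xyz":[-3,8,15],"turn":0.02},{"xyz":[-8,16,5],"turn":0.05},{"xyz":[-10,23,0],"turn":0.07},{"xyz":[-10,23,0],"turn":0.07},{"xyz":[-10,23,0],"turn":0.07},{"xyz":[-10,23,0],"turn":0.07},{"xyz":[-10,23,0],"turn":0.07},{"xyz":[-10,23,0],"turn":0.07},{"xyz":[-10,23,0],"turn":0.07},{"xyz":[-10,23,0],"turn":0.07},{"xyz":[-10,23,0],"turn":0.07}]' >/dev/null; python3 st.py
python3 -m crank '[{"xyz":[-10,23,0],"turn":0.07},{"xyz":[-10,23,0],"turn":0.07},{"xyz":[-10,23,0],"turn":0.05},{"xyz":[-6,14,0],"turn":0},{"xyz":[0,0,0],"turn":0}]' >/dev/null; python3 st.py
```

```text
t 28.28 pos [ 0.4728 -0.0799  0.1354] toolz [ 0.0312 -0.0707 -0.997 ] jaw -0.007 grasp [ 0.4722 -0.0786  0.1541] j [-0.193 -0.275  1.746 -0.063  1.626 -0.19 ] F [-0.3  0.2 -0.8] w 0.0439
t 28.7 pos [0.4298 0.0124 0.1345] toolz [ 0.0438 -0.0591 -0.9973] jaw 0.206 grasp [0.429  0.0135 0.1531] j [-0.004 -0.419  1.859 -0.059  1.657 -0.215] F [ 0.7  0.7 -1.3] w 0.0442
```

```bash
python3 -m crank '[{"xyz":[6,-6,-10],"turn":-0.03},{"xyz":[6,-6,-20],"turn":-0.03},{"xyz":[1,-1,-20],"turn":0},{"xyz":[0,0,-15],"turn":0},{"xyz":[0,0,-5],"turn":0},{"xyz":[0,0,0],"turn":0}]' >/dev/null; python3 st.py; python3 - <<'E'
from h import *
p,d=shot('scene','14'); crop(p,190,160,320,280,6,'s14')
E
```

```text
t 29.2 pos [ 0.4443 -0.0046  0.0596] toolz [ 0.0428 -0.0644 -0.997 ] jaw 0.139 grasp [ 0.4435 -0.0034  0.0783] j [-0.039 -0.35   1.941 -0.063  1.506 -0.174] F [-0.3 -0.  -1.5] w 0.044
```

View pics/s14.png

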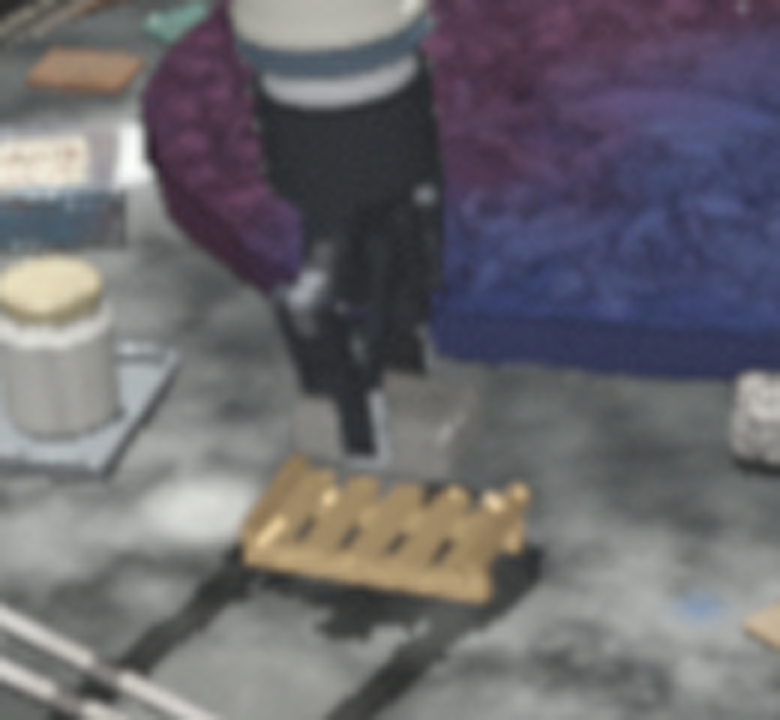

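```bash
python3 -m crank '[{"xyz":[0,2,-6],"turn":0},{"xyz":[0,1.5,-8],"turn":0},{"xyz":[0,0,-6],"turn":0},{"xyz":[0,0,-3],"turn":0},{"xyz":[0,0,0],"turn":0}]' >/dev/null; python3 st.py; python3 - <<'E'
from h import *
p,d=shot('scene','15'); crop(p,190,160,320,280,6,'s15')
E
```

```text
t 29.67 pos [ 0.4463 -0.0018  0.0376] toolz [ 0.0472 -0.065  -0.9968] jaw 0.137 grasp [ 0.4454 -0.0006  0.0562] j [-0.032 -0.333  1.968 -0.064  1.458 -0.162] F [ 0.3  0.  -2.2] w 0.0441
```

View pics/s15.png

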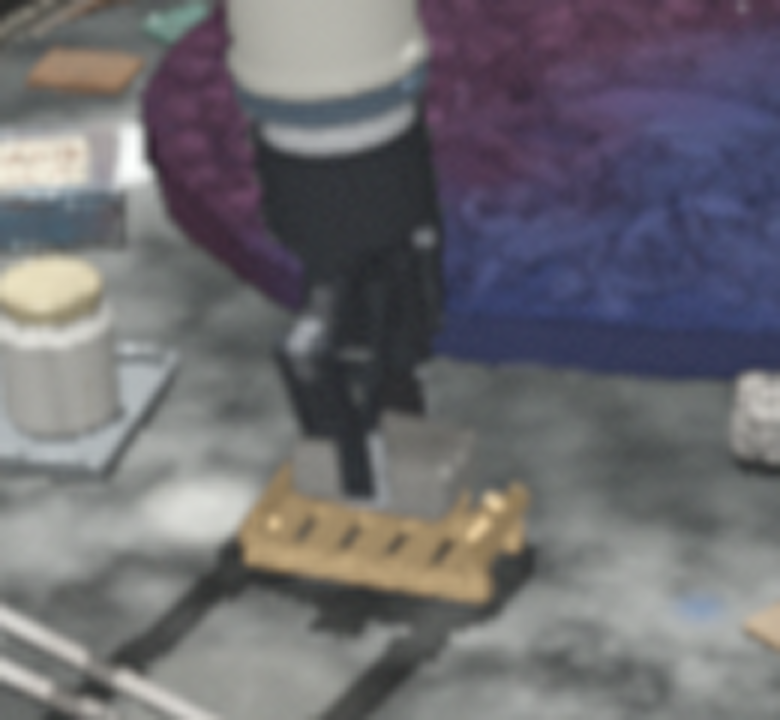

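```bash
python3 - <<'E'
from fit import *
p=[.4435,.0003,.1396]
for l in [(-.023,.0485,.016),(-.023,-.0485,.016),(-.023,.038,.016),(-.023,-.038,.016),(-.023,.038,.028),(-.023,-.038,.028),(-.023,.038,.059),(-.023,-.038,.059),(.023,-.038,.059)]:
    u,v=proj('scene',loc(p,l)); print(l,round((u-190+.5)*6),round((v-160+.5)*6))
E
```

```text
(-0.023, 0.0485, 0.016) 262 526
(-0.023, -0.0485, 0.016) 468 561
(-0.023, 0.038, 0.016) 284 530
(-0.023, -0.038, 0.016) 445 557
(-0.023, 0.038, 0.028) 282 507
(-0.023, -0.038, 0.028) 444 534
(-0.023, 0.038, 0.059) 278 445
(-0.023, -0.038, 0.059) 441 472
(0.023, -0.038, 0.059) 479 421
```

```bash
python3 -m crank '[{"xyz":[-1,0,-4],"turn":0},{"xyz":[-1,0,-4],"turn":0},{"xyz":[0,0,-2],"turn":0},{"xyz":[0,0,0],"turn":0}]' >/dev/null; python3 st.py
```

```text
t 30.05 pos [ 0.4448 -0.0017  0.028 ] toolz [ 0.0496 -0.0651 -0.9966] jaw 0.137 grasp [ 4.439e-01 -4.000e-04  4.670e-02] j [-0.032 -0.333  1.985 -0.064  1.438 -0.161] F [ 0.4  0.1 -1.9] w 0.044
```

```bash
python3 -m crank '[{"xyz":[0,0,-1.5],"turn":0},{"xyz":[0,0,-1],"turn":0},{"xyz":[0,0,-1],"turn":0}]' >/dev/null; python3 st.py
```

```text
t 30.3 pos [ 0.445  -0.0017  0.0247] toolz [ 0.0504 -0.0652 -0.9966] jaw 0.137 grasp [ 0.4441 -0.0005  0.0433] j [-0.031 -0.33   1.989 -0.064  1.431 -0.16 ] F [-2.9  0.8 12.3] w 0.0441
```

Contact at 12 N. Release and back off.

```bash
python3 -m crank '[{"xyz":[0,0,0.5],"turn":0},{"xyz":[0,0,0],"turn":0},{"xyz":[0,0,0],"turn":0},{"xyz":[0,0,0],"turn":0}]' 0.7 >/dev/null; python3 st.py
python3 -m crank '[{"xyz":[0,0,8],"turn":0},{"xyz":[0,0,15],"turn":0},{"xyz":[0,0,25],"turn":0},{"xyz":[0,0,30],"turn":0},{"xyz":[0,-10,25],"turn":0.02},{"xyz":[-5,-25,5],"turn":0.12},{"xyz":[-6,-30,0],"turn":0.12},{"xyz":[-6,-30,0],"turn":0.12},{"xyz":[-6,-30,0],"turn":0.12},{"xyz":[-6,-30,0],"turn":0.12},{"xyz":[-6,-30,0],"turn":0.12},{"xyz":[-3,-20,0],"turn":0.12}]' >/dev/null; python3 st.py; python3 - <<'E'
from h import *
p,d=shot('scene','16'); crop(p,190,160,320,280,6,'s16')
p,d=shot('top','16'); crop(p,225,230,290,290,10,'t16')
E
```

```text
t 30.63 pos [ 0.4457 -0.0017  0.0261] toolz [ 0.0522 -0.0654 -0.9965] jaw 0.137 grasp [ 0.4448 -0.0005  0.0448] j [-0.032 -0.331  1.987 -0.064  1.432 -0.16 ] F [-0.3  0.6  0.2] w 0.0598
t 31.63 pos [ 0.4093 -0.194   0.1481] toolz [ 0.0925 -0.0101 -0.9957] jaw 0.964 grasp [ 0.4075 -0.1938  0.1667] j [-0.548 -0.4    1.822  0.04   1.635 -1.506] F [0.4 0.8 0.4] w 0.0597
```

View pics/s16.png

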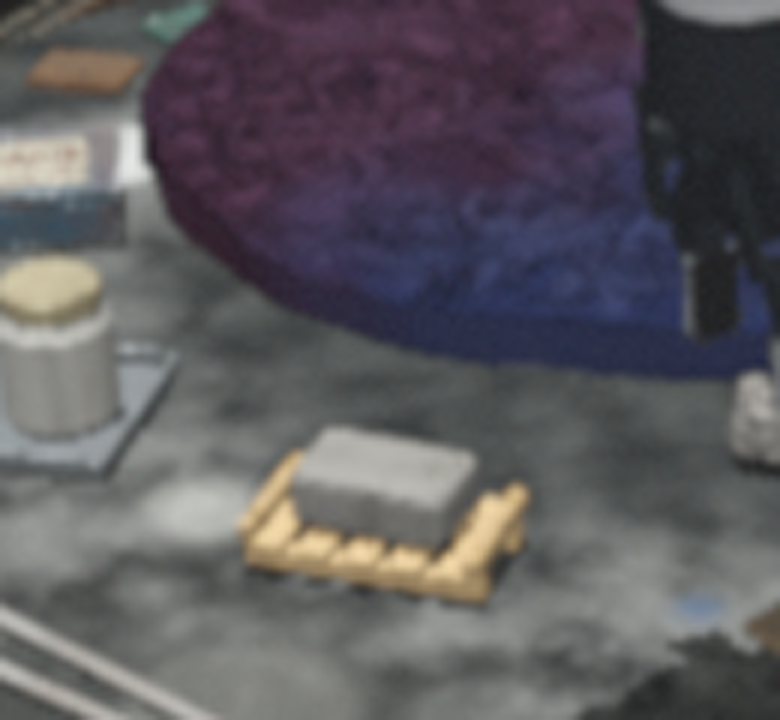

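View pics/t16.png

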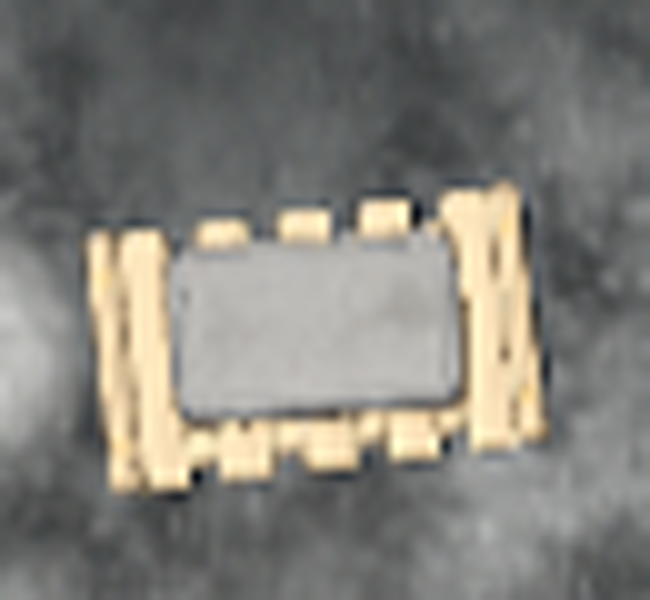

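The block lies flat on the slats between the bars (top zoom centre (318,325)). Next the lid. The wrist has crept about 5° off vertical, so I'll use the half-turned grasp, which should let the creep cancel.

```bash
python3 -m crank '[{"xyz":[-2,-5,0],"turn":-0.12},{"xyz":[-2,-5,0],"turn":-0.12},{"xyz":[-2,-5,0],"turn":-0.12},{"xyz":[-2,-5,0],"turn":-0.12},{"xyz":[-2,-5,0],"turn":-0.12},{"xyz":[-2,-5,0],"turn":-0.12},{"xyz":[-2,-5,0],"turn":-0.12},{"xyz":[-2,-5,0],"turn":-0.12},{"xyz":[-2,-5,0],"turn":-0.12},{"xyz":[0,-5,0],"turn":-0.12},{"xyz":[0,-5,0],"turn":-0.12},{"xyz":[0,-5,0],"turn":-0.12}]' 0.5 >/dev/null; python3 st.py
python3 -m crank '[{"xyz":[0,0,0],"turn":-0.12},{"xyz":[0,0,0],"turn":-0.12},{"xyz":[0,0,0],"turn":-0.12},{"xyz":[0,0,0],"turn":-0.12},{"xyz":[0,0,0],"turn":-0.12},{"xyz":[0,0,0],"turn":-0.12},{"xyz":[0,0,0],"turn":-0.12},{"xyz":[0,0,0],"turn":-0.12},{"xyz":[0,0,0],"turn":-0.12},{"xyz":[0,0,0],"turn":-0.12},{"xyz":[0,0,0],"turn":-0.12},{"xyz":[0,0,0],"turn":-0.06}]' >/dev/null; python3 st.py
```

```text
t 32.73 pos [ 0.3927 -0.2508  0.1554] toolz [ 0.0034 -0.0975 -0.9952] jaw -0.541 grasp [ 0.3926 -0.249   0.1741] j [-0.583 -0.328  1.754 -0.08   1.658 -0.049] F [ 0.1 -0.2  0. ] w 0.0424
t 33.73 pos [ 0.3975 -0.2418  0.1625] toolz [-0.094  -0.0235 -0.9953] jaw -1.985 grasp [ 0.3992 -0.2414  0.1811] j [-0.568 -0.213  1.647 -0.072  1.774  1.407] F [-0.7  0.  -0.6] w 0.0427
```

```bash
python3 -m crank '[{"xyz":[-4,-6,-10],"turn":0.04},{"xyz":[-4,-6,-15],"turn":0.04},{"xyz":[0,0,-15],"turn":0},{"xyz":[0,0,-15],"turn":0},{"xyz":[0,0,-5],"turn":0},{"xyz":[0,0,0],"turn":0}]' >/dev/null; python3 st.py; python3 - <<'E'
from h import *
p,d=shot('scene','17'); crop(p,280,170,410,290,6,'s17')
E
```

```text
t 34.23 pos [ 0.3923 -0.2506  0.105 ] toolz [-0.0863 -0.034  -0.9957] jaw -1.915 grasp [ 0.394  -0.25    0.1236] j [-0.586 -0.211  1.747 -0.076  1.659  1.327] F [ 0.5 -0.6  0.3] w 0.0427
```

View pics/s17.png

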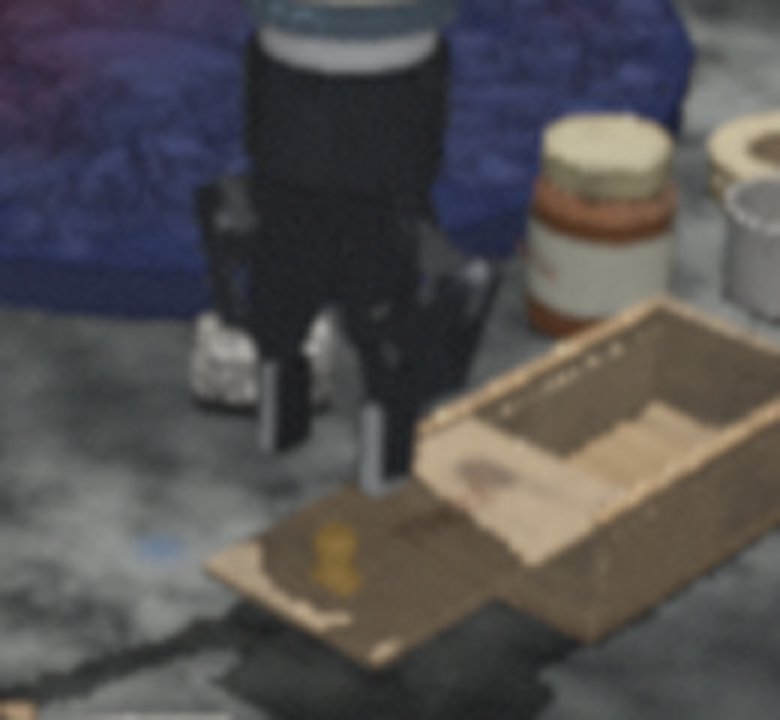

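```bash
python3 -m crank '[{"xyz":[-1,-2,-10],"turn":0},{"xyz":[-1,-2,-12],"turn":0},{"xyz":[0,0,-12],"turn":0},{"xyz":[0,0,-6],"turn":0},{"xyz":[0,0,0],"turn":0}]' >/dev/null; python3 st.py
```

```text
t 34.7 pos [ 0.3918 -0.2552  0.0649] toolz [-0.0818 -0.037  -0.996 ] jaw -1.917 grasp [ 0.3933 -0.2545  0.0835] j [-0.594 -0.191  1.801 -0.077  1.579  1.325] F [ 0.   0.3 -0.3] w 0.0428
```

```bash
python3 -m crank '[{"xyz":[-1,0,-5],"turn":0},{"xyz":[0,0,0],"turn":0},{"xyz":[0,0,0],"turn":0},{"xyz":[0,0,0],"turn":0},{"xyz":[0,0,0],"turn":0},{"xyz":[0,0,0],"turn":0},{"xyz":[0,0,0],"turn":0}]' 0.05 >/dev/null; python3 st.py
```

```text
t 35.28 pos [ 0.3916 -0.2525  0.059 ] toolz [-0.0799 -0.0298 -0.9964] jaw -1.916 grasp [ 0.393  -0.2519  0.0777] j [-0.595 -0.19   1.811 -0.069  1.571  1.325] F [-0.1  0.7  0.4] w 0.015
```

```bash
python3 -m crank '[{"xyz":[6,-2,0],"turn":0},{"xyz":[10,-3.5,0],"turn":0},{"xyz":[10,-3.5,0],"turn":0},{"xyz":[10,-3.5,0],"turn":0},{"xyz":[10,-3.5,0],"turn":0},{"xyz":[10,-3.5,0],"turn":0},{"xyz":[10,-3.5,0],"turn":0},{"xyz":[10,-3.5,0],"turn":0},{"xyz":[10,-3.5,0],"turn":0},{"xyz":[10,-3.5,0],"turn":0},{"xyz":[10,-3.5,0],"turn":0},{"xyz":[0,0,0],"turn":0}]' >/dev/null; python3 st.py
```

```text
t 36.28 pos [ 0.5051 -0.2938  0.059 ] toolz [-0.0807 -0.0312 -0.9963] jaw -1.919 grasp [ 0.5066 -0.2932  0.0776] j [-0.545  0.135  1.492 -0.069  1.568  1.378] F [ 0.4 -0.7  1.6] w 0.0147
```

```bash
python3 -m crank '[{"xyz":[4,-1.3,0],"turn":0},{"xyz":[4,-1.3,0],"turn":0},{"xyz":[3,-1,0],"turn":0},{"xyz":[3,-1,0],"turn":0},{"xyz":[0,0,0],"turn":0}]' >/dev/null; python3 st.py
```

```text
t 36.7 pos [ 0.513  -0.2966  0.0591] toolz [-0.0986 -0.0244 -0.9948] jaw -1.921 grasp [ 0.5148 -0.2962  0.0777] j [-0.54   0.174  1.45  -0.072  1.59   1.384] F [ 0.7 -1.5  0.1] w 0.0146
```

```bash
python3 -m crank '[{"xyz":[3,-1,0],"turn":0},{"xyz":[0,0,0],"turn":0}]' >/dev/null; python3 st.py
python3 -m crank '[{"xyz":[0,0,0],"turn":0},{"xyz":[0,0,0],"turn":0},{"xyz":[0,0,0],"turn":0},{"xyz":[0,0,0],"turn":0}]' 0.5 >/dev/null; python3 st.py
python3 -m crank '[{"xyz":[0,0,15],"turn":0},{"xyz":[0,0,25],"turn":0},{"xyz":[0,0,30],"turn":0},{"xyz":[0,0,30],"turn":0},{"xyz":[0,20,10],"turn":0},{"xyz":[-4,30,0],"turn":0},{"xyz":[-5,32,0],"turn":0},{"xyz":[-5,32,0],"turn":0},{"xyz":[-5,32,0],"turn":0},{"xyz":[-5,32,0],"turn":0},{"xyz":[-5,32,0],"turn":0},{"xyz":[-5,32,0],"turn":0}]' 0.85 >/dev/null; python3 st.py
python3 - <<'E'
from h import *
p,d=shot('scene','18'); crop(p,290,180,440,310,5,'s18')
p,d=shot('top','18'); crop(p,310,160,450,310,5,'t18')
E
```

```text
t 36.87 pos [ 0.5132 -0.2967  0.0591] toolz [-0.1054 -0.0214 -0.9942] jaw -1.921 grasp [ 0.5152 -0.2963  0.0777] j [-0.54   0.181  1.442 -0.073  1.598  1.385] F [ 0.6 -0.6  1.2] w 0.0148
t 37.2 pos [ 0.5137 -0.2973  0.0585] toolz [-0.104  -0.024  -0.9943] jaw -1.921 grasp [ 0.5157 -0.2969  0.0771] j [-0.539  0.181  1.443 -0.074  1.595  1.385] F [-0.5  0.3  0.2] w 0.0424
t 38.2 pos [ 0.4772 -0.0527  0.1721] toolz [-0.0995 -0.0283 -0.9946] jaw -1.932 grasp [ 0.4791 -0.0522  0.1907] j [-0.15  -0.148  1.573 -0.044  1.811  1.776] F [1.3 0.5 0.3] w 0.0725
```

View pics/s18.png

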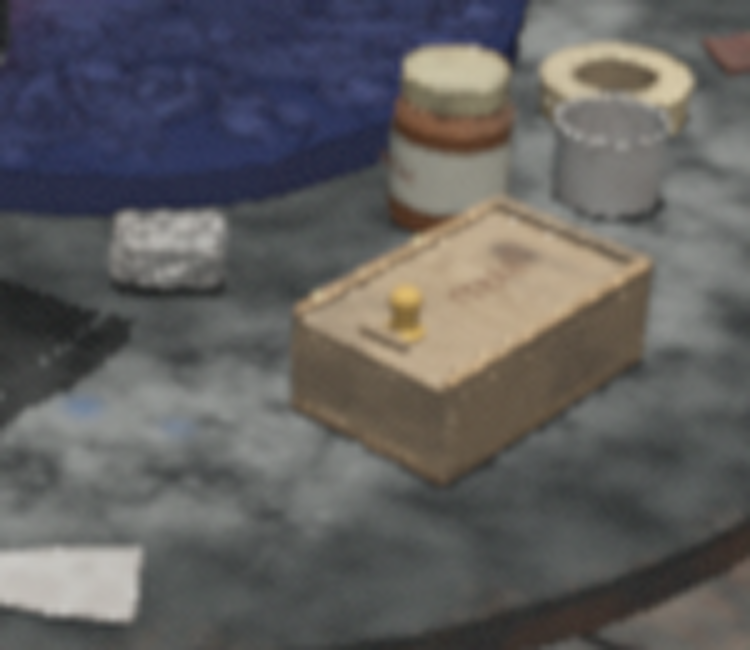

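View pics/t18.png

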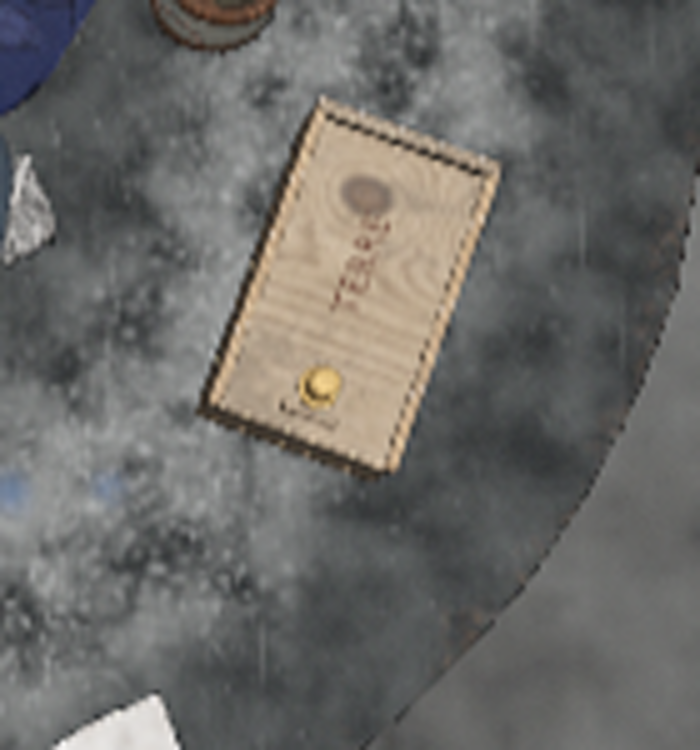

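The lid is shut flush (top zoom: knob (322,385), lid end at the front wall). The tool tilt has grown to about 6°. Nudging against the shut-lid stop pushed the tilt a known way, so I'll use that stop to square the tool before handling the jars.

```bash
python3 -m crank '[{"xyz":[2,-12,0],"turn":0.12},{"xyz":[2,-12,0],"turn":0.12},{"xyz":[2,-12,0],"turn":0.12},{"xyz":[2,-12,0],"turn":0.12},{"xyz":[2,-12,0],"turn":0.12},{"xyz":[2,-12,0],"turn":0.12},{"xyz":[2,-12,0],"turn":0.12},{"xyz":[2,-12,0],"turn":0.12},{"xyz":[2,-12,0],"turn":0.12},{"xyz":[2,-12,0],"turn":0.12},{"xyz":[2,-12,0],"turn":0.12},{"xyz":[2,-12,0],"turn":0.12}]' 0.4 >/dev/null; python3 st.py
python3 -m crank '[{"xyz":[2,-12,0],"turn":0.12},{"xyz":[2,-12,0],"turn":0.12},{"xyz":[2,-12,0],"turn":0.12},{"xyz":[2,-12,0],"turn":0.12},{"xyz":[2,-12,0],"turn":0.12},{"xyz":[2,-12,-10],"turn":0.12},{"xyz":[2,-12,-15],"turn":0.12},{"xyz":[2,-12,-15],"turn":0.12},{"xyz":[0,0,-10],"turn":0.1},{"xyz":[0,0,0],"turn":0}]' >/dev/null; python3 st.py
```

```text
t 39.3 pos [ 0.5038 -0.2064  0.1735] toolz [ 0.0269 -0.1052 -0.9941] jaw -0.428 grasp [ 0.5033 -0.2044  0.1921] j [-0.397 -0.12   1.545 -0.087  1.65   0.024] F [ 0.3  0.7 -0.5] w 0.0343
t 40.13 pos [ 0.5183 -0.3213  0.1231] toolz [ 0.115  -0.0322 -0.9928] jaw 0.678 grasp [ 0.5161 -0.3207  0.1417] j [-0.634  0.019  1.501  0.042  1.51  -1.309] F [-1.1 -0.2 -0.6] w 0.0343
```

```bash
python3 -m crank '[{"xyz":[0,12,0],"turn":0},{"xyz":[0,11,-10],"turn":0},{"xyz":[-1,0,-12],"turn":0},{"xyz":[0,0,-8],"turn":0},{"xyz":[0,0,0],"turn":0}]' >/dev/null; python3 st.py;  python3 - <<'E'
from h import *
p,d=shot('scene','19'); crop(p,310,170,440,290,6,'s19')
E
```

```text
t 40.55 pos [ 0.5172 -0.2981  0.0939] toolz [ 0.1166 -0.0363 -0.9925] jaw 0.664 grasp [ 0.515  -0.2974  0.1124] j [-0.6   -0.008  1.58   0.036  1.452 -1.264] F [-0.1 -0.2 -0.5] w 0.0341
```

View pics/s19.png

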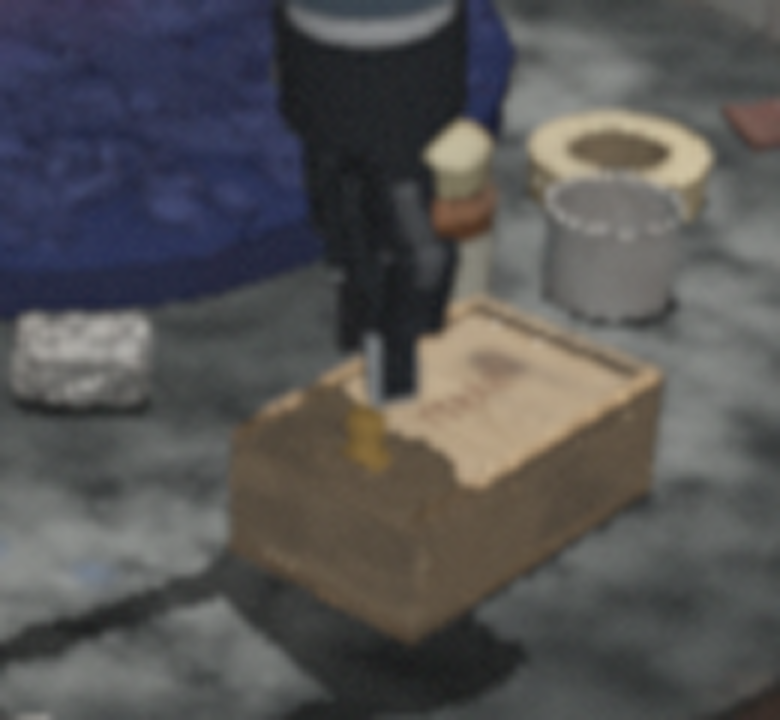

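```bash
python3 -m crank '[{"xyz":[-0.5,0.5,-10],"turn":0},{"xyz":[-0.5,0,-10],"turn":0},{"xyz":[-0.5,0,-8],"turn":0},{"xyz":[0,0,-3],"turn":0},{"xyz":[0,0,0],"turn":0}]' >/dev/null; python3 st.py
```

```text
t 41.02 pos [ 0.5165 -0.2984  0.0624] toolz [ 0.1195 -0.0389 -0.9921] jaw 0.663 grasp [ 0.5142 -0.2977  0.081 ] j [-0.601  0.005  1.625  0.036  1.392 -1.265] F [-0.4  0.5 -0.4] w 0.0345
```

```bash
python3 -m crank '[{"xyz":[0,0,-1],"turn":0},{"xyz":[0,0,0],"turn":0},{"xyz":[0,0,0],"turn":0},{"xyz":[0,0,0],"turn":0},{"xyz":[0,0,0],"turn":0},{"xyz":[0,0,0],"turn":0}]' 0.05 >/dev/null; python3 st.py
python3 -m crank '[{"xyz":[3,-1,0],"turn":0},{"xyz":[3,-1,0],"turn":0},{"xyz":[3,-1,0],"turn":0},{"xyz":[3,-1,0],"turn":0}]' >/dev/null; python3 st.py
```

```text
t 41.52 pos [ 0.5161 -0.2985  0.061 ] toolz [ 0.118  -0.0385 -0.9923] jaw 0.663 grasp [ 0.5139 -0.2978  0.0796] j [-0.602  0.006  1.626  0.036  1.391 -1.266] F [-0.5  0.7 -2. ] w 0.0137
t 41.85 pos [ 0.516  -0.2984  0.0607] toolz [ 0.0878 -0.0268 -0.9958] jaw 0.661 grasp [ 0.5143 -0.2979  0.0794] j [-0.597  0.034  1.595  0.027  1.424 -1.259] F [-15.3   6.7   8.8] w 0.0136
```

It works: tilt fell from 0.124 to 0.092 at about 17 N. Continuing.

```bash
python3 -m crank '[{"xyz":[3,-1,0],"turn":0},{"xyz":[3,-1,0],"turn":0},{"xyz":[3,-1,0],"turn":0},{"xyz":[3,-1,0],"turn":0},{"xyz":[3,-1,0],"turn":0},{"xyz":[3,-1,0],"turn":0}]' >/dev/null; python3 st.py
```

```text
t 42.35 pos [ 0.5155 -0.2981  0.0607] toolz [ 0.0418 -0.0077 -0.9991] jaw 0.658 grasp [ 0.5147 -0.298   0.0793] j [-0.591  0.077  1.549  0.017  1.476 -1.25 ] F [-15.6   5.4   7.1] w 0.0139
```

```bash
python3 -m crank '[{"xyz":[3,-1,0],"turn":0},{"xyz":[3,-1,0],"turn":0},{"xyz":[3,-1,0],"turn":0},{"xyz":[3,-1,0],"turn":0}]' >/dev/null; python3 st.py
```

```text
t 42.68 pos [ 0.5151 -0.298   0.0606] toolz [ 0.0112  0.0056 -0.9999] jaw 0.655 grasp [ 0.5149 -0.2981  0.0793] j [-0.588  0.105  1.519  0.011  1.511 -1.244] F [-15.2   5.9   6.4] w 0.0136
```

Tool is now within about 0.7° of vertical. Release, rise, and return to the tray for the tall jar.

```bash
python3 -m crank '[{"xyz":[2,-1,0],"turn":0},{"xyz":[-1,0.5,0],"turn":0},{"xyz":[0,0,0],"turn":0},{"xyz":[0,0,0],"turn":0},{"xyz":[0,0,0],"turn":0}]' 0.5 >/dev/null; python3 st.py
python3 -m crank '[{"xyz":[0,0,15],"turn":0},{"xyz":[0,0,25],"turn":0},{"xyz":[0,0,30],"turn":0},{"xyz":[0,0,30],"turn":0},{"xyz":[0,20,10],"turn":0},{"xyz":[-2,30,0],"turn":-0.02},{"xyz":[-3,32,0],"turn":-0.02},{"xyz":[-3,32,0],"turn":-0.02},{"xyz":[-3,32,0],"turn":-0.02},{"xyz":[-3,32,0],"turn":-0.02},{"xyz":[-3,32,0],"turn":-0.02},{"xyz":[-3,32,0],"turn":-0.02}]' 0.88 >/dev/null; python3 st.py
python3 - <<'E'
from h import *
p,d=shot('scene','20'); crop(p,290,180,440,310,5,'s20')
E
```

```text
t 43.1 pos [ 0.5165 -0.299   0.0617] toolz [ 0.0125  0.0049 -0.9999] jaw 0.655 grasp [ 0.5163 -0.2991  0.0804] j [-0.588  0.108  1.514  0.011  1.512 -1.243] F [ 0.2 -1.6 -0.4] w 0.0425
t 44.1 pos [ 0.4953 -0.0532  0.1782] toolz [ 2.280e-02 -2.000e-04 -9.997e-01] jaw 0.498 grasp [ 0.4949 -0.0532  0.1969] j [-0.178 -0.21   1.614  0.004  1.715 -0.676] F [0.6 0.9 0. ] w 0.0753
```

View pics/s20.png

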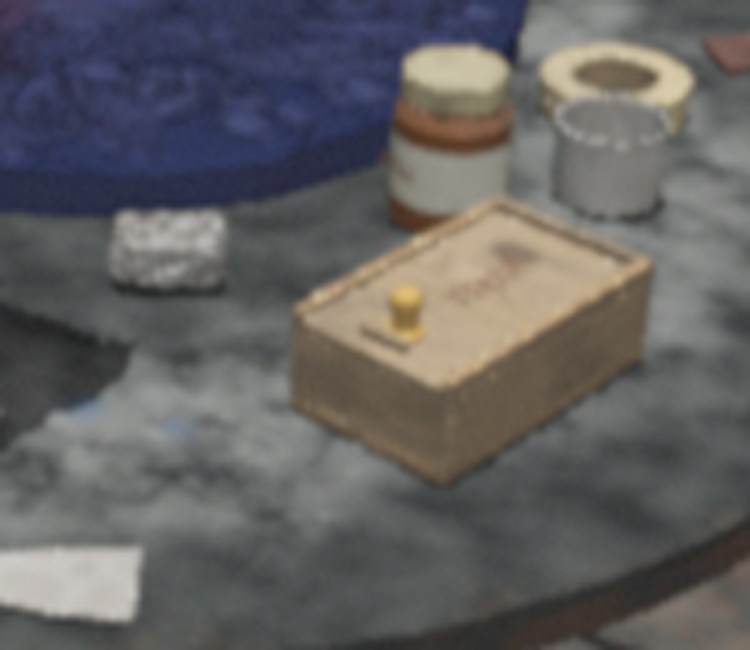

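Lid still shut, nothing disturbed.

```bash
python3 -m crank '[{"xyz":[-3,30,0],"turn":-0.02},{"xyz":[-3,32,0],"turn":-0.02},{"xyz":[-3,32,0],"turn":-0.02},{"xyz":[-3,32,0],"turn":-0.02},{"xyz":[-3,32,0],"turn":-0.02},{"xyz":[-3,32,0],"turn":-0.02},{"xyz":[-3,32,0],"turn":-0.02},{"xyz":[-3,32,0],"turn":-0.02},{"xyz":[-3,32,0],"turn":-0.02},{"xyz":[-3,32,0],"turn":-0.02},{"xyz":[-1,12,0],"turn":-0.02},{"xyz":[0,0,0],"turn":0}]' >/dev/null; python3 st.py
```

```text
t 45.15 pos [0.4615 0.3004 0.1822] toolz [ 0.0363  0.0015 -0.9993] jaw 0.276 grasp [0.4609 0.3003 0.2009] j [ 0.526 -0.075  1.484 -0.017  1.7    0.248] F [ 0.4 -0.6 -0.2] w 0.0752
```

```bash
python3 -m crank '[{"xyz":[0,-5,-20],"turn":0},{"xyz":[0,-5,-25],"turn":0},{"xyz":[0,0,-20],"turn":0},{"xyz":[0,0,-10],"turn":0},{"xyz":[0,0,0],"turn":0}]' >/dev/null; python3 st.py;  python3 - <<'E'
from h import *
p,d=shot('scene','21'); crop(p,130,120,290,270,5,'s21')
p,d=shot('top','21'); crop(p,110,190,270,300,5,'t21')
E
```

```text
t 45.57 pos [0.4632 0.2893 0.1073] toolz [ 0.0425  0.0038 -0.9991] jaw 0.281 grasp [0.4624 0.2892 0.126 ] j [ 0.507 -0.078  1.62  -0.017  1.56   0.226] F [-0.1 -0.4  0.1] w 0.0753
```

View pics/s21.png

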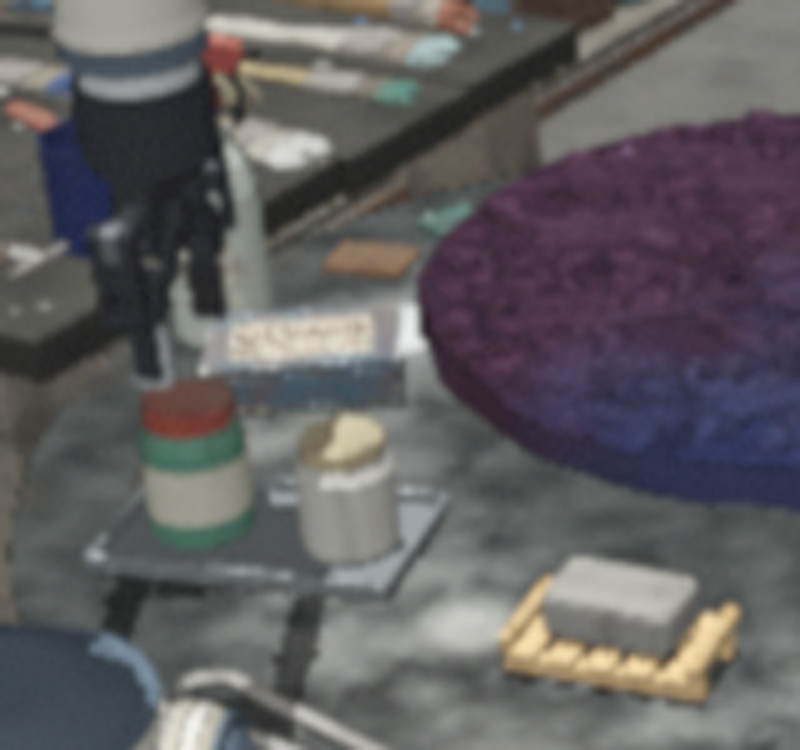

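View pics/t21.png

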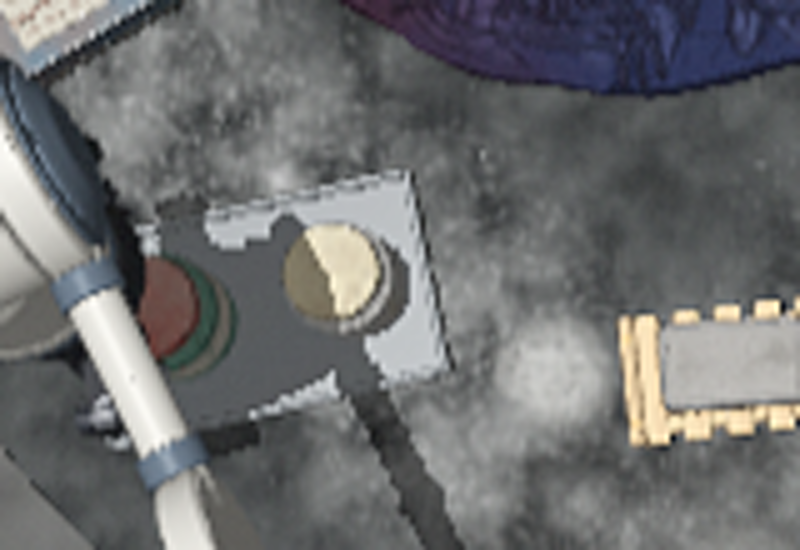

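```bash
python3 -m crank '[{"xyz":[-1,1,-15],"turn":0},{"xyz":[-0.5,0.5,-20],"turn":0},{"xyz":[0,0,-20],"turn":0},{"xyz":[0,0,-12],"turn":0},{"xyz":[0,0,-5],"turn":0},{"xyz":[0,0,0],"turn":0}]' >/dev/null; python3 st.py
```

```text
t 46.17 pos [0.4686 0.293  0.0476] toolz [ 0.0616  0.0143 -0.998 ] jaw 0.28 grasp [0.4675 0.2928 0.0663] j [ 0.508 -0.047  1.699 -0.018  1.429  0.231] F [-0.6 -0.2 -0.2] w 0.0753
```

```bash
python3 - <<'E'
from h import *
p,d=shot('scene','22'); crop(p,130,120,290,270,5,'s22')
E
```

```text
(no output)
```

View pics/s22.png

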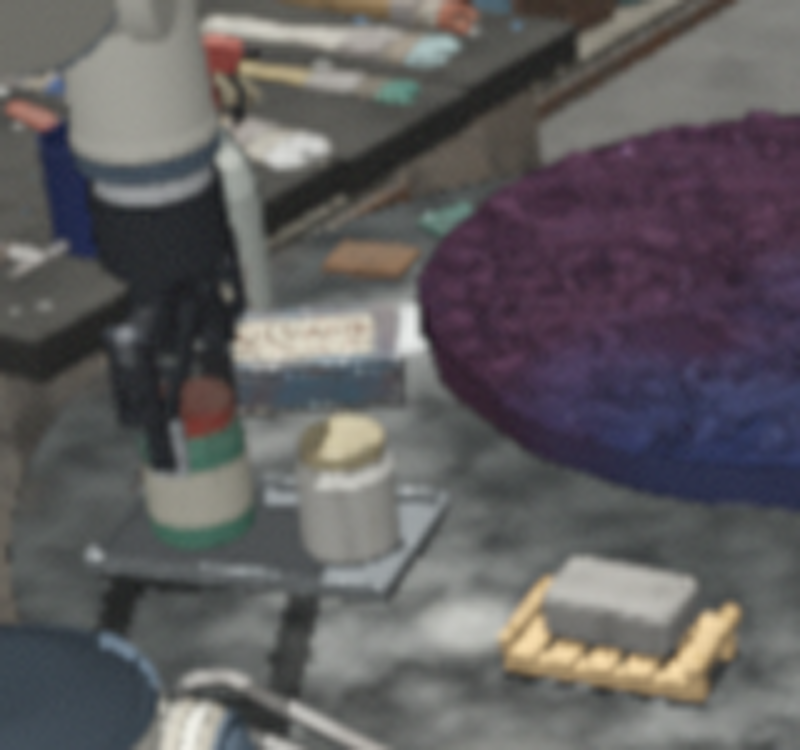

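The jar hasn't moved, but the near finger is close to its near side. Opening fully and recentring.

```bash
python3 -m crank '[{"xyz":[0,0,0],"turn":0},{"xyz":[-2,-1,0],"turn":0},{"xyz":[-3,-1,0],"turn":0},{"xyz":[0,0,0],"turn":0}]' 1.0 >/dev/null; python3 st.py
```

```text
t 46.55 pos [0.4656 0.2921 0.0531] toolz [ 0.068   0.0177 -0.9975] jaw 0.279 grasp [0.4644 0.2917 0.0718] j [ 0.509 -0.066  1.707 -0.018  1.432  0.232] F [-0.1 -0.9 -0.1] w 0.0853
```

```bash
python3 -m crank '[{"xyz":[0,0,0],"turn":0},{"xyz":[0,0,0],"turn":0}]' >/dev/null; python3 st.py; python3 - <<'E'
from h import *
p,d=shot('scene','23'); crop(p,130,120,290,270,5,'s23')
p2,_=load('scene','21')
for n,q in (('21',p2),('23',p)):
    hsv=cv2.cvtColor(q,cv2.COLOR_BGR2HSV); m=cv2.inRange(hsv,(60,70,30),(95,255,255)); m[:, :150]=0; m[:,185:]=0; m[:200]=0;m[235:]=0
    ys,xs=np.nonzero(m[220:]); print(n,xs.min(),xs.max(),xs.mean(),ys.mean()+220,len(xs))
E
```

```text
t 46.72 pos [0.4659 0.2923 0.0545] toolz [ 0.0698  0.0188 -0.9974] jaw 0.28 grasp [0.4646 0.292  0.0731] j [ 0.509 -0.068  1.706 -0.018  1.433  0.232] F [ 0.1 -0.1  0.3] w 0.0855
21 161 179 170.64583333333334 226.52083333333334 48
23 161 179 170.5 226.5 48
```

View pics/s23.png

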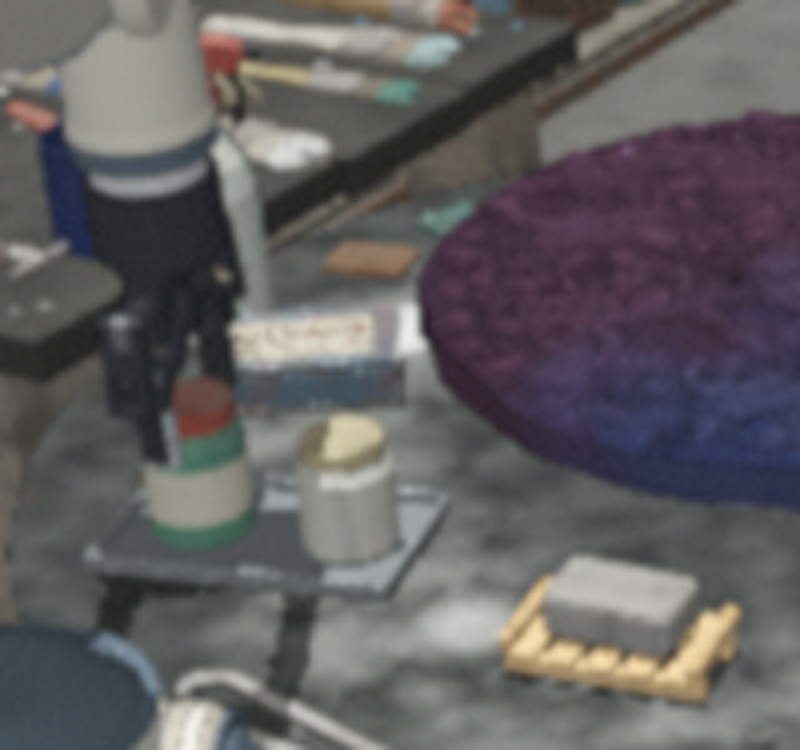

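```bash
python3 - <<'E'
from ov import *
ov('9',[],'x') if 0 else None
import jar
# shift model up by tray floor 3mm
import h
k=8
for n,(x0,y0,x1,y1) in dict(top=(120,225,210,290),scene=(145,190,225,245)).items():
    p,d=load(n,'9'); q=cv2.resize(p[y0:y1,x0:x1],None,fx=k,fy=k,interpolation=cv2.INTER_CUBIC)
    for j,c in (('tall',(.4615,.2907)),('short',(.4822,.2028))):
        r,hb,rl,hh=J[j]
        for rr,z in ((r,0),(r,hb),(rl,hh)):
            pts=np.array([proj(n,[c[0]+rr*np.cos(t),c[1]+rr*np.sin(t),z+.003]) for t in np.linspace(0,2*np.pi,60)])
            cv2.polylines(q,[((pts+.5-[x0,y0])*k-.5).round().astype(np.int32)],True,(255,0,255),1)
    cv2.imwrite(f'pics/ov9_{n}.png',q)
E
```

```text
(no output)
```

View pics/ov9_top.png

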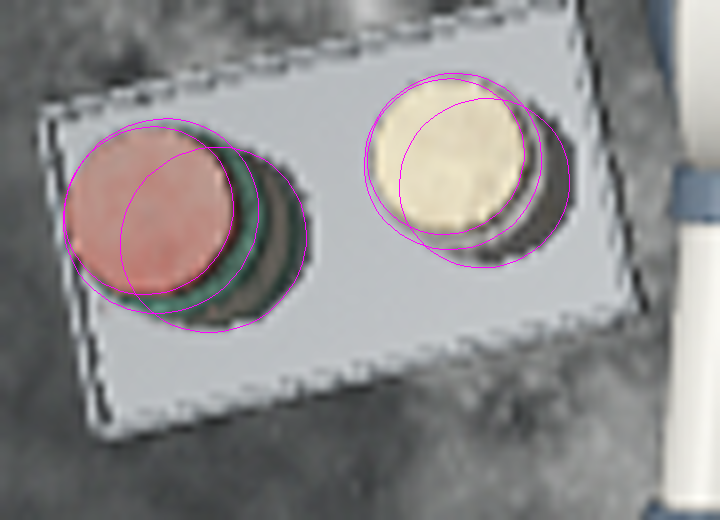

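View pics/ov9_scene.png

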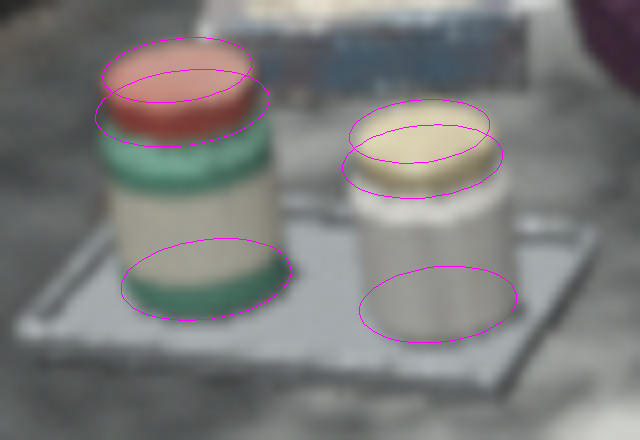

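```bash
for i in 1 2; do python3 -m crank '[{"xyz":[-1,0,-5],"turn":0},{"xyz":[0,0,0],"turn":0}]' ; python3 st.py; done
```

```text
t: 46.93
eef_pos: [0.465, 0.2925, 0.0494]
orientation: [0.022, 0.601, 0.798, 0.029]
force: [0.2, -0.4, -0.5]
width: 0.0851
t 46.93 pos [0.465  0.2925 0.0494] toolz [ 0.0704  0.0191 -0.9973] jaw 0.28 grasp [0.4637 0.2921 0.068 ] j [ 0.51  -0.067  1.715 -0.018  1.423  0.233] F [ 0.2 -0.4 -0.5] w 0.0851
t: 47.1
eef_pos: [0.4638, 0.2924, 0.0434]
orientation: [0.022, 0.601, 0.798, 0.029]
force: [-0.1, -0.4, -0.7]
width: 0.085
t 47.1 pos [0.4638 0.2924 0.0434] toolz [ 0.0698  0.0188 -0.9974] jaw 0.28 grasp [0.4624 0.292  0.0621] j [ 0.512 -0.065  1.724 -0.018  1.412  0.234] F [-0.1 -0.4 -0.7] w 0.085
```

```bash
python3 -m crank '[{"xyz":[-0.5,-0.5,-6],"turn":0},{"xyz":[-0.5,-0.5,-6],"turn":0},{"xyz":[0,0,-2],"turn":0},{"xyz":[0,0,0],"turn":0}]'>/dev/null ; python3 st.py; python3 -m crank '[{"xyz":[0,0,0],"turn":0},{"xyz":[0,0,0],"turn":0},{"xyz":[0,0,0],"turn":0},{"xyz":[0,0,0],"turn":0},{"xyz":[0,0,0],"turn":0},{"xyz":[0,0,0],"turn":0},{"xyz":[0,0,0],"turn":0}]' 0.3 >/dev/null ; python3 st.py
```

```text
t 47.43 pos [0.4621 0.291  0.0269] toolz [ 0.0685  0.018  -0.9975] jaw 0.28 grasp [0.4608 0.2907 0.0456] j [ 0.511 -0.056  1.746 -0.018  1.383  0.234] F [ 0.6 -0.8  0.4] w 0.0851
t 48.02 pos [0.4622 0.291  0.0271] toolz [ 0.0683  0.0179 -0.9975] jaw 0.28 grasp [0.4609 0.2906 0.0458] j [ 0.511 -0.056  1.746 -0.018  1.384  0.234] F [0.  0.2 0.2] w 0.0579
```

Gripped. Pressing lightly down to let the jar's flat base square the tool.

```bash
python3 -m crank '[{"xyz":[0,0,-1.5],"turn":0},{"xyz":[0,0,-1.5],"turn":0},{"xyz":[0,0,-1.5],"turn":0}]' >/dev/null ; python3 st.py; python3 - <<'E'
from h import *
p,d=shot('scene','24'); crop(p,130,120,290,270,5,'s24')
E
```

```text
t 48.27 pos [0.4623 0.291  0.027 ] toolz [ 0.0689  0.018  -0.9975] jaw 0.28 grasp [0.461  0.2907 0.0457] j [ 0.511 -0.056  1.746 -0.018  1.383  0.234] F [-3.5 -2.4  7.9] w 0.0581
```

View pics/s24.png

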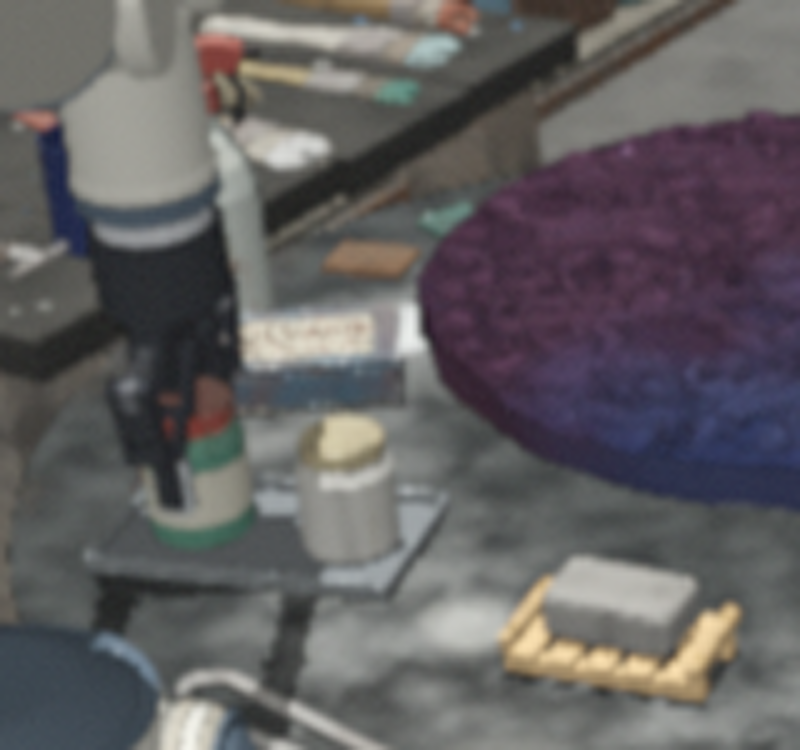

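```bash
python3 -m crank '[{"xyz":[0,0,4],"turn":0},{"xyz":[0,0,10],"turn":0},{"xyz":[0,0,10],"turn":0},{"xyz":[0,0,0],"turn":0}]' >/dev/null ; python3 st.py; python3 - <<'E'
from h import *
p,d=shot('scene','25'); crop(p,145,170,225,240,9,'s25')
E
```

```text
t 48.65 pos [0.4619 0.2909 0.0528] toolz [ 0.0681  0.0177 -0.9975] jaw 0.28 grasp [0.4607 0.2905 0.0714] j [ 0.511 -0.076  1.717 -0.018  1.432  0.233] F [ 0.6 -0.2 -2. ] w 0.0576
```

View pics/s25.png

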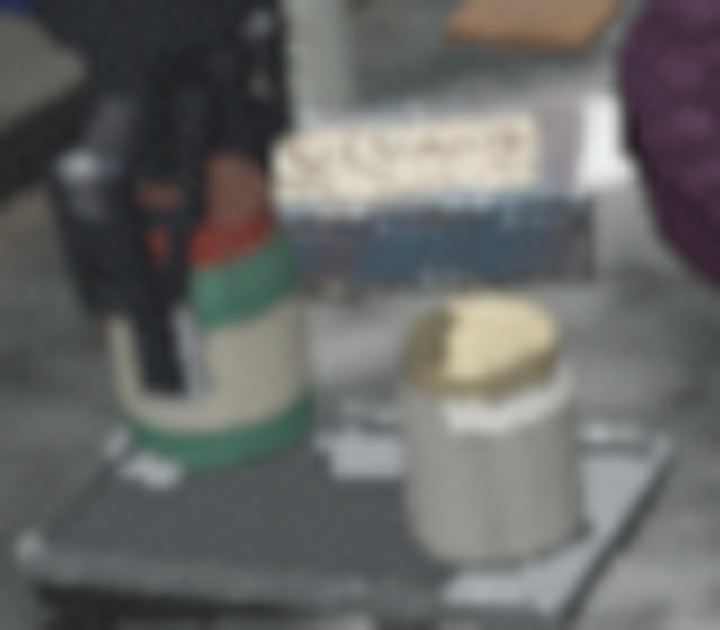

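Now the jar is tilted with the tool (~4°). Pressed onto the tray it stood flat, so I'll do the same at the destination before releasing.

```bash
python3 -m crank '[{"xyz":[0,0,15],"turn":0},{"xyz":[0,-2,20],"turn":0},{"xyz":[-1,-8,20],"turn":0.01},{"xyz":[-3,-18,12],"turn":0.03},{"xyz":[-3,-25,0],"turn":0.04},{"xyz":[-3,-28,0],"turn":0.05},{"xyz":[-3,-28,0],"turn":0.05},{"xyz":[-3,-28,0],"turn":0.05},{"xyz":[-3,-28,0],"turn":0.05},{"xyz":[-3,-28,0],"turn":0.05},{"xyz":[-3,-28,0],"turn":0.05},{"xyz":[-3,-28,0],"turn":0.05}]' >/dev/null; python3 st.py
python3 -m crank '[{"xyz":[-3,-28,0],"turn":0.05},{"xyz":[-3,-28,0],"turn":0.05},{"xyz":[-3,-28,0],"turn":0.05},{"xyz":[-3,-28,0],"turn":0.05},{"xyz":[-3,-28,0],"turn":0.05},{"xyz":[-3,-28,0],"turn":0.05},{"xyz":[-3,-28,0],"turn":0.05},{"xyz":[-3,-25,0],"turn":0.05},{"xyz":[-1,-12,0],"turn":0.03},{"xyz":[0,0,0],"turn":0}]' >/dev/null; python3 st.py
```

```text
t 49.7 pos [0.4296 0.0367 0.1191] toolz [ 0.0532  0.0441 -0.9976] jaw 0.74 grasp [0.4286 0.0359 0.1378] j [-0.03  -0.429  1.894  0.046  1.625 -0.766] F [ 0.8 -0.5 -1.9] w 0.0578
t 50.53 pos [ 0.3993 -0.2129  0.1175] toolz [ 0.031   0.0606 -0.9977] jaw 1.188 grasp [ 0.3987 -0.214   0.1362] j [-0.616 -0.305  1.802  0.068  1.655 -1.799] F [-0.5 -0.  -1.7] w 0.0581
```

```bash
python3 -m crank '[{"xyz":[3,4,-10],"turn":0.02},{"xyz":[2,3,-15],"turn":0},{"xyz":[0,0,-20],"turn":0},{"xyz":[0,0,-20],"turn":0},{"xyz":[0,0,-10],"turn":0},{"xyz":[0,0,0],"turn":0}]' >/dev/null; python3 st.py
```

```text
t 51.03 pos [ 0.4055 -0.2004  0.037 ] toolz [ 0.0312  0.0633 -0.9975] jaw 1.21 grasp [ 0.4049 -0.2016  0.0557] j [-0.587 -0.265  1.913  0.07   1.502 -1.803] F [-0.8  0.2 -1.7] w 0.0583
```

```bash
python3 -m crank '[{"xyz":[-0.5,-3,-3],"turn":0},{"xyz":[-0.5,-1.5,-3],"turn":0},{"xyz":[0,0,0],"turn":0}]' >/dev/null; python3 st.py;  python3 - <<'E'
from h import *
p,d=shot('scene','26'); crop(p,295,235,375,310,9,'s26')
E
```

```text
t 51.28 pos [ 0.4051 -0.2033  0.031 ] toolz [ 0.0311  0.0638 -0.9975] jaw 1.213 grasp [ 0.4045 -0.2045  0.0496] j [-0.593 -0.257  1.918  0.071  1.491 -1.813] F [ 0.6 -0.5 -2. ] w 0.0582
```

View pics/s26.png

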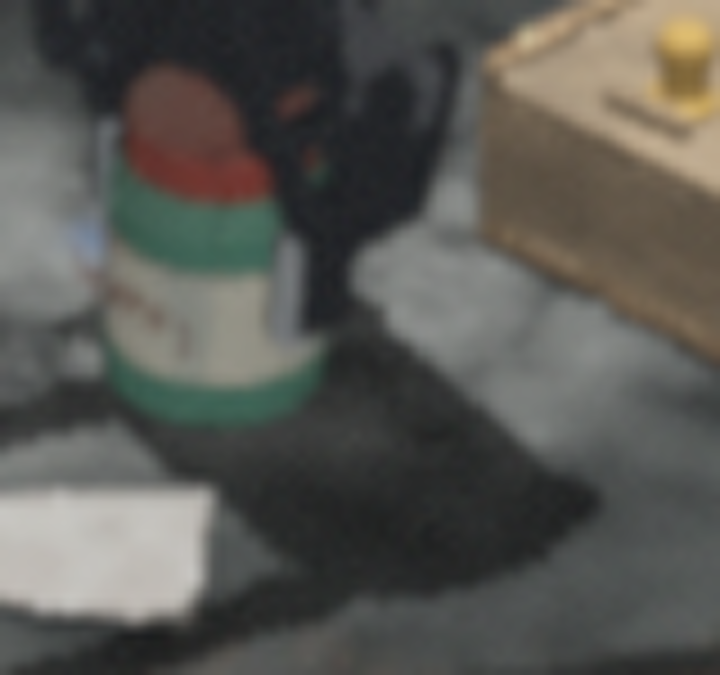

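```bash
python3 -m crank '[{"xyz":[-0.3,-1.2,-2.5],"turn":0},{"xyz":[-0.3,-0.5,-2],"turn":0},{"xyz":[0,0,0],"turn":0}]' >/dev/null; python3 st.py; python3 -m crank '[{"xyz":[0,0,-2],"turn":0},{"xyz":[0,0,-1.5],"turn":0},{"xyz":[0,0,-1.5],"turn":0}]' >/dev/null; python3 st.py
```

```text
t 51.58 pos [ 0.4059 -0.2062  0.0289] toolz [ 0.0353  0.0612 -0.9975] jaw 1.213 grasp [ 0.4052 -0.2074  0.0476] j [-0.598 -0.254  1.919  0.071  1.482 -1.817] F [-0.2 -0.1 -2. ] w 0.0582
t 51.83 pos [ 0.4065 -0.207   0.0247] toolz [ 0.0372  0.06   -0.9975] jaw 1.213 grasp [ 0.4058 -0.2081  0.0434] j [-0.599 -0.25   1.923  0.071  1.471 -1.818] F [ 0.  -0.7 -1.1] w 0.058
```

```bash
python3 -m crank '[{"xyz":[-1,1,1],"turn":0},{"xyz":[-1,1.5,0],"turn":0},{"xyz":[0,0,-1],"turn":0}]' >/dev/null; python3 st.py; python3 -m crank '[{"xyz":[-0.3,0.3,-1.5],"turn":0},{"xyz":[0,0,-1.5],"turn":0},{"xyz":[0,0,-1.5],"turn":0}]' >/dev/null; python3 st.py
```

```text
t 52.08 pos [ 0.4041 -0.2042  0.0244] toolz [ 0.0367  0.0604 -0.9975] jaw 1.212 grasp [ 0.4034 -0.2053  0.0431] j [-0.596 -0.259  1.932  0.071  1.473 -1.815] F [ 0.8  0.4 -2. ] w 0.0582
t 52.33 pos [ 0.4048 -0.2044  0.0239] toolz [ 0.0396  0.0583 -0.9975] jaw 1.213 grasp [ 0.404  -0.2055  0.0426] j [-0.596 -0.26   1.934  0.071  1.469 -1.815] F [-5.1  3.9  9.7] w 0.058
```

```bash
python3 -m crank '[{"xyz":[0,0,0],"turn":0},{"xyz":[0,0,0],"turn":0},{"xyz":[0,0,0],"turn":0},{"xyz":[0,0,0],"turn":0}]' 0.95 >/dev/null; python3 st.py; python3 - <<'E'
from ov import *
shot('scene','27'); p0,_=load('scene','0');p1,_=load('scene','27')
a=[cv2.resize(p[235:310,295:375],None,fx=5,fy=5,interpolation=cv2.INTER_CUBIC) for p in (p0,p1)]
cv2.imwrite('pics/cmp27.png',np.hstack(a))
E
```

```text
t 52.67 pos [ 0.4056 -0.2048  0.0253] toolz [ 0.0421  0.0568 -0.9975] jaw 1.213 grasp [ 0.4048 -0.2058  0.0439] j [-0.596 -0.262  1.932  0.071  1.468 -1.815] F [-0.  -0.4  0.6] w 0.0813
```

View pics/cmp27.png

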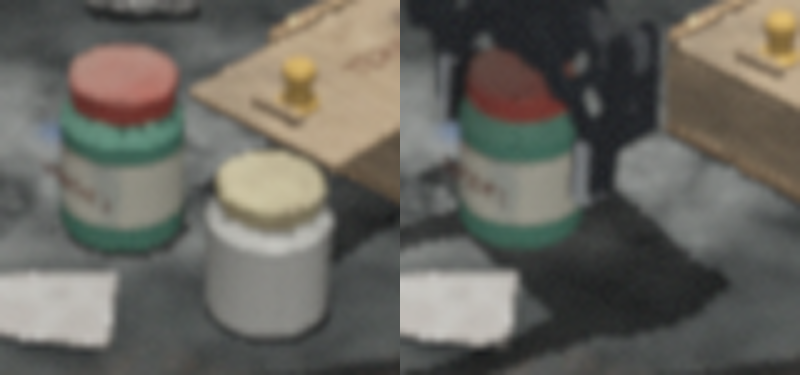

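```bash
python3 -m crank '[{"xyz":[0,0,10],"turn":0},{"xyz":[0,0,15],"turn":0},{"xyz":[0,0,20],"turn":0},{"xyz":[0,0,25],"turn":0},{"xyz":[0,0,30],"turn":0},{"xyz":[5,-4,20],"turn":-0.05}]' >/dev/null; python3 st.py
python3 -m crank '[{"xyz":[9,-8,0],"turn":-0.12},{"xyz":[10,-8,0],"turn":-0.12},{"xyz":[10,-8,0],"turn":-0.12},{"xyz":[10,-8,0],"turn":-0.12},{"xyz":[10,-8,0],"turn":-0.12},{"xyz":[10,-8,0],"turn":-0.12},{"xyz":[10,-8,0],"turn":-0.12},{"xyz":[10,-8,0],"turn":-0.12},{"xyz":[10,-8,0],"turn":-0.12},{"xyz":[10,-8,0],"turn":-0.12},{"xyz":[5,-4,0],"turn":0},{"xyz":[0,0,0],"turn":0}]' 0.42 >/dev/null; python3 st.py
python3 - <<'E'
from h import *
p,d=shot('scene','28'); p0,_=load('scene','0')
a=[cv2.resize(q[235:310,295:375],None,fx=5,fy=5,interpolation=cv2.INTER_CUBIC) for q in (p0,p)]
cv2.imwrite('pics/cmp28.png',np.hstack(a))
E
```

```text
t 53.22 pos [ 0.4062 -0.2058  0.1458] toolz [ 0.0343  0.0626 -0.9974] jaw 1.163 grasp [ 0.4056 -0.2069  0.1644] j [-0.597 -0.306  1.752  0.072  1.702 -1.75 ] F [0.5 0.3 0.2] w 0.0811
t 54.22 pos [ 0.5187 -0.2961  0.1641] toolz [ 0.0735 -0.0319 -0.9968] jaw -0.085 grasp [ 0.5173 -0.2955  0.1828] j [-0.584  0.008  1.437  0.014  1.618 -0.496] F [-0.6 -0.2  0.2] w 0.0363
```

View pics/cmp28.png

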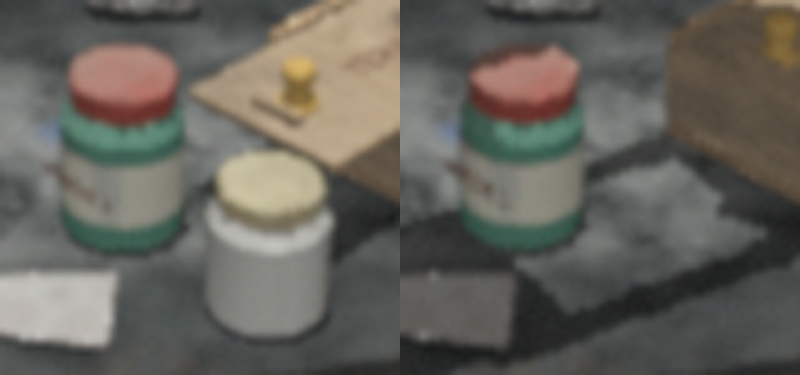

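The tall jar stands upright at its original spot (edges match to about 1 zoom px). Squaring the tool on the knob again.

```bash
python3 -m crank '[{"xyz":[-2,-1,-15],"turn":0},{"xyz":[-1,-1,-20],"turn":0},{"xyz":[0,0,-20],"turn":0},{"xyz":[-1,0,-10],"turn":0},{"xyz":[0,0,0],"turn":0}]' >/dev/null; python3 st.py; python3 - <<'E'
from h import *
p,d=shot('scene','29'); crop(p,310,170,440,290,6,'s29')
E
```

```text
t 54.68 pos [ 0.5129 -0.297   0.1006] toolz [ 0.0769 -0.0324 -0.9965] jaw -0.07 grasp [ 0.5115 -0.2963  0.1193] j [-0.591  0.01   1.548  0.016  1.502 -0.521] F [-0.2 -0.6  0.5] w 0.0357
```

View pics/s29.png

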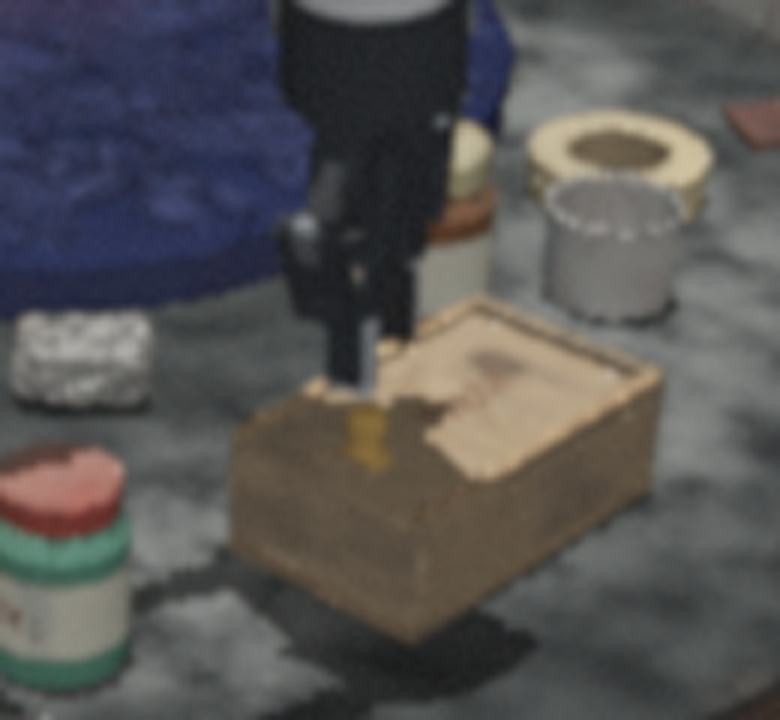

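```bash
python3 -m crank '[{"xyz":[1.5,-0.5,-10],"turn":0},{"xyz":[1,-0.5,-12],"turn":0},{"xyz":[0,0,-12],"turn":0},{"xyz":[0,0,-5],"turn":0},{"xyz":[0,0,0],"turn":0}]' >/dev/null; python3 st.py
```

```text
t 55.15 pos [ 0.5172 -0.2988  0.0634] toolz [ 0.0829 -0.036  -0.9959] jaw -0.067 grasp [ 0.5157 -0.2982  0.082 ] j [-0.59   0.036  1.589  0.016  1.428 -0.523] F [-0.3  1.  -0.5] w 0.0356
```

```bash
python3 -m crank '[{"xyz":[-0.5,0,-2],"turn":0},{"xyz":[0,0,0],"turn":0},{"xyz":[0,0,0],"turn":0},{"xyz":[0,0,0],"turn":0},{"xyz":[0,0,0],"turn":0},{"xyz":[0,0,0],"turn":0}]' 0.05 >/dev/null; python3 st.py
python3 -m crank '[{"xyz":[3,-1,0],"turn":0},{"xyz":[3,-1,0],"turn":0},{"xyz":[3,-1,0],"turn":0},{"xyz":[3,-1,0],"turn":0},{"xyz":[3,-1,0],"turn":0},{"xyz":[3,-1,0],"turn":0},{"xyz":[3,-1,0],"turn":0},{"xyz":[3,-1,0],"turn":0}]' >/dev/null; python3 st.py
```

```text
t 55.65 pos [ 0.514  -0.2985  0.0608] toolz [ 0.0759 -0.0343 -0.9965] jaw -0.067 grasp [ 0.5126 -0.2978  0.0794] j [-0.591  0.036  1.594  0.014  1.43  -0.524] F [-0.7  0.4  0.2] w 0.0136
t 56.32 pos [ 0.514  -0.2984  0.0605] toolz [ 0.0147 -0.0102 -0.9998] jaw -0.07 grasp [ 0.5137 -0.2982  0.0792] j [-0.583  0.094  1.531 -0.     1.499 -0.513] F [-16.4   6.8   7.3] w 0.0134
```

```bash
python3 -m crank '[{"xyz":[3,-1,0],"turn":0},{"xyz":[3,-1,0],"turn":0},{"xyz":[3,-1,0],"turn":0},{"xyz":[3,-1,0],"turn":0},{"xyz":[3,-1,0],"turn":0},{"xyz":[0,0,0],"turn":0}]' >/dev/null; python3 st.py
python3 -m crank '[{"xyz":[0,0,0],"turn":0},{"xyz":[0,0,0],"turn":0},{"xyz":[0,0,0],"turn":0},{"xyz":[0,0,0],"turn":0}]' 0.5 >/dev/null; python3 st.py
```

```text
t 56.82 pos [ 0.5131 -0.2981  0.0606] toolz [-0.026   0.0068 -0.9996] jaw -0.073 grasp [ 0.5136 -0.2982  0.0793] j [-0.579  0.13   1.492 -0.009  1.545 -0.506] F [ 0.7 -0.3 -2.5] w 0.0138
t 57.15 pos [ 0.5145 -0.2988  0.0614] toolz [-0.0226  0.0048 -0.9997] jaw -0.073 grasp [ 0.515  -0.2989  0.0801] j [-0.579  0.131  1.49  -0.008  1.543 -0.506] F [-0.1 -1.5  0.2] w 0.0427
```

```bash
python3 -m crank '[{"xyz":[0,0,15],"turn":0},{"xyz":[0,0,25],"turn":0},{"xyz":[0,0,30],"turn":0},{"xyz":[0,5,30],"turn":0},{"xyz":[0,20,5],"turn":0},{"xyz":[-2,30,0],"turn":0.02},{"xyz":[-2,30,0],"turn":0.02},{"xyz":[-2,30,0],"turn":0.02},{"xyz":[-2,30,0],"turn":0.02},{"xyz":[-2,30,0],"turn":0.02},{"xyz":[-2,30,0],"turn":0.02},{"xyz":[-2,30,0],"turn":0.02}]' 0.95 >/dev/null; python3 st.py
python3 -m crank '[{"xyz":[-2,30,0],"turn":0.02},{"xyz":[-2,30,0],"turn":0.02},{"xyz":[-2,30,0],"turn":0.02},{"xyz":[-2,30,0],"turn":0.02},{"xyz":[-2,30,0],"turn":0.02},{"xyz":[-2,30,0],"turn":0.02},{"xyz":[-2,30,0],"turn":0.02},{"xyz":[-1,20,0],"turn":0},{"xyz":[0,8,0],"turn":0},{"xyz":[0,0,0],"turn":0}]' >/dev/null; python3 st.py
```

```text
t 58.15 pos [ 0.5    -0.0604  0.1723] toolz [-0.0144 -0.0015 -0.9999] jaw 0.064 grasp [ 0.5003 -0.0603  0.191 ] j [-0.185 -0.16   1.58  -0.004  1.735 -0.249] F [ 0.5 -0.2 -0.3] w 0.0813
t 58.98 pos [0.4831 0.1955 0.1755] toolz [-3.2e-03  4.0e-04 -1.0e+00] jaw 0.219 grasp [0.4832 0.1955 0.1942] j [ 3.180e-01 -1.230e-01  1.541e+00  1.000e-03  1.727e+00  9.900e-02] F [-0.5 -0.3 -0.1] w 0.0811
```

Tilt is about zero at the tray. Descending onto the short jar.

```bash
python3 -m crank '[{"xyz":[0,4,-15],"turn":0},{"xyz":[0,3,-20],"turn":0},{"xyz":[0,0,-20],"turn":0},{"xyz":[0,0,-15],"turn":0},{"xyz":[0,0,0],"turn":0}]' >/dev/null; python3 st.py
```

```text
t 59.4 pos [0.4856 0.1985 0.1057] toolz [ 3.5e-03 -6.0e-04 -1.0e+00] jaw 0.217 grasp [0.4855 0.1985 0.1244] j [ 0.324 -0.104  1.647 -0.002  1.595  0.107] F [-0.9 -0.  -0.5] w 0.0812
```

```bash
python3 -m crank '[{"xyz":[-2,3,-6],"turn":0},{"xyz":[-1,2,-10],"turn":0},{"xyz":[0,0,0],"turn":0}]' >/dev/null; python3 st.py;  python3 - <<'E'
from h import *
p,d=shot('scene','30'); crop(p,130,120,290,270,5,'s30')
E
```

```text
t 59.65 pos [0.4835 0.2013 0.0899] toolz [ 0.0049 -0.0011 -1.    ] jaw 0.213 grasp [0.4834 0.2013 0.1086] j [ 0.331 -0.1    1.672 -0.003  1.566  0.118] F [-0.6 -0.6 -0. ] w 0.081
```

View pics/s30.png

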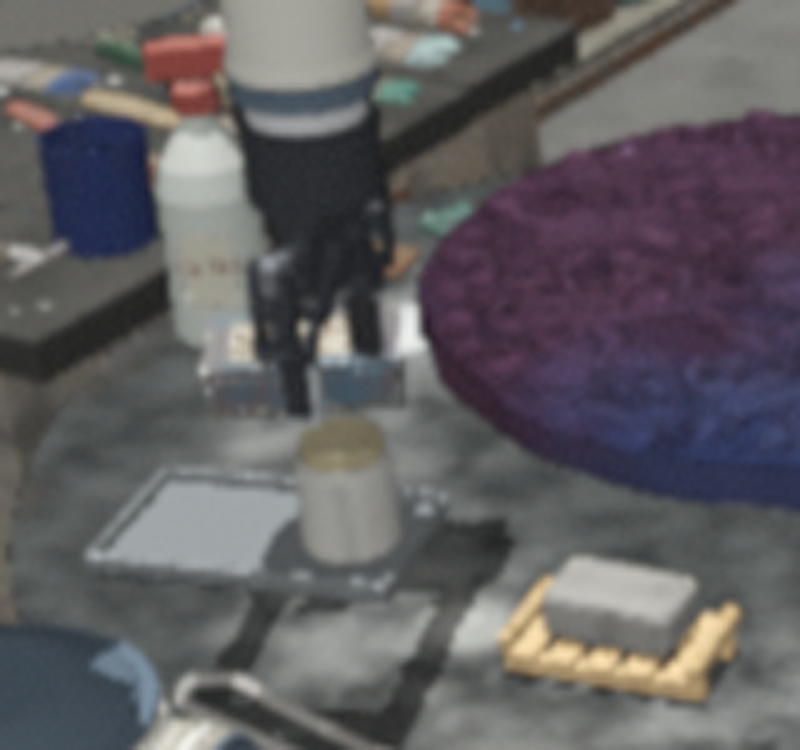

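```bash
python3 -m crank '[{"xyz":[-0.5,1,-10],"turn":0},{"xyz":[-0.5,0.5,-12],"turn":0},{"xyz":[0,0,-10],"turn":0},{"xyz":[0,0,0],"turn":0}]' >/dev/null; python3 st.py;
```

```text
t 60.03 pos [0.4844 0.2033 0.0589] toolz [ 1.130e-02  7.000e-04 -9.999e-01] jaw 0.213 grasp [0.4841 0.2033 0.0776] j [ 0.335 -0.085  1.713 -0.003  1.502  0.121] F [-0.3  0.1 -0.9] w 0.0812
```

```bash
python3 -m crank '[{"xyz":[-1,0,-8],"turn":0},{"xyz":[-0.5,0,-10],"turn":0},{"xyz":[-0.5,0,-10],"turn":0},{"xyz":[0,0,-5],"turn":0},{"xyz":[0,0,0],"turn":0}]' >/dev/null; python3 st.py;
```

```text
t 60.45 pos [0.4813 0.2032 0.0212] toolz [ 9.5e-03  1.0e-04 -1.0e+00] jaw 0.214 grasp [0.4811 0.2032 0.0399] j [ 0.336 -0.063  1.761 -0.003  1.434  0.123] F [ 1.1 -0.1  0.6] w 0.0813
```

```bash
python3 -m crank '[{"xyz":[0.5,0,2],"turn":0},{"xyz":[0,0,0],"turn":0},{"xyz":[0,0,0],"turn":0},{"xyz":[0,0,0],"turn":0},{"xyz":[0,0,0],"turn":0},{"xyz":[0,0,0],"turn":0},{"xyz":[0,0,0],"turn":0},{"xyz":[0,0,0],"turn":0}]' 0.3 >/dev/null; python3 st.py
python3 -m crank '[{"xyz":[0,0,5],"turn":0},{"xyz":[0,0,12],"turn":0},{"xyz":[0,0,20],"turn":0},{"xyz":[0,-2,20],"turn":0},{"xyz":[-2,-10,20],"turn":0.02},{"xyz":[-4,-20,10],"turn":0.04},{"xyz":[-6,-27,0],"turn":0.05},{"xyz":[-6,-28,0],"turn":0.05},{"xyz":[-6,-28,0],"turn":0.05},{"xyz":[-6,-28,0],"turn":0.05},{"xyz":[-6,-28,0],"turn":0.05},{"xyz":[-6,-28,0],"turn":0.05}]' >/dev/null; python3 st.py
```

```text
t 61.12 pos [0.4821 0.2032 0.0239] toolz [ 9.9e-03  2.0e-04 -1.0e+00] jaw 0.214 grasp [0.482  0.2032 0.0426] j [ 0.336 -0.063  1.756 -0.003  1.439  0.122] F [-0.5  0.  -1.9] w 0.0538
t 62.12 pos [0.4381 0.0017 0.1274] toolz [ 0.0195  0.0054 -0.9998] jaw 0.6 grasp [0.4377 0.0016 0.1461] j [-0.079 -0.372  1.835  0.007  1.66  -0.678] F [ 0.3 -0.  -2.5] w 0.0546
```

```bash
python3 -m crank '[{"xyz":[-6,-28,0],"turn":0.05},{"xyz":[-6,-28,0],"turn":0.05},{"xyz":[-6,-28,0],"turn":0.05},{"xyz":[-6,-28,0],"turn":0.05},{"xyz":[-6,-28,0],"turn":0.05},{"xyz":[-6,-28,0],"turn":0.05},{"xyz":[-6,-28,0],"turn":0.05},{"xyz":[-6,-28,0],"turn":0.05},{"xyz":[-6,-28,0],"turn":0.05},{"xyz":[-5,-20,0],"turn":0.05},{"xyz":[-2,-8,0],"turn":0.03},{"xyz":[0,0,0],"turn":0}]' >/dev/null; python3 st.py
```

```text
t 63.12 pos [ 0.3705 -0.2977  0.145 ] toolz [ 0.0322  0.0079 -0.9995] jaw 1.155 grasp [ 0.3699 -0.2978  0.1637] j [-0.769 -0.268  1.722  0.028  1.67  -1.92 ] F [-1.2 -0.4 -2.5] w 0.0538
```

```bash
python3 -m crank '[{"xyz":[-1,2,-15],"turn":0.02},{"xyz":[-0.5,2,-20],"turn":0.01},{"xyz":[0,0,-20],"turn":0},{"xyz":[0,0,-20],"turn":0},{"xyz":[0,0,-10],"turn":0},{"xyz":[0,0,0],"turn":0}]' >/dev/null; python3 st.py
```

```text
t 63.62 pos [ 0.3709 -0.2927  0.0647] toolz [ 0.04    0.0032 -0.9992] jaw 1.18 grasp [ 0.3701 -0.2928  0.0834] j [-0.762 -0.256  1.855  0.03   1.516 -1.943] F [ 0.4  0.2 -1.8] w 0.054
```

```bash
python3 -m crank '[{"xyz":[-1,-1,-10],"turn":0},{"xyz":[-1,-0.5,-12],"turn":0},{"xyz":[0,0,-10],"turn":0},{"xyz":[0,0,-4],"turn":0},{"xyz":[0,0,0],"turn":0}]' >/dev/null; python3 st.py; python3 - <<'E'
from h import *
p,d=shot('scene','31'); crop(p,295,225,375,310,9,'s31')
E
```

```text
t 64.03 pos [ 0.3704 -0.2944  0.0293] toolz [ 4.36e-02  2.00e-04 -9.99e-01] jaw 1.18 grasp [ 0.3696 -0.2944  0.048 ] j [-0.765 -0.234  1.9    0.031  1.443 -1.949] F [-0.4  0.8 -2.1] w 0.054
```

View pics/s31.png

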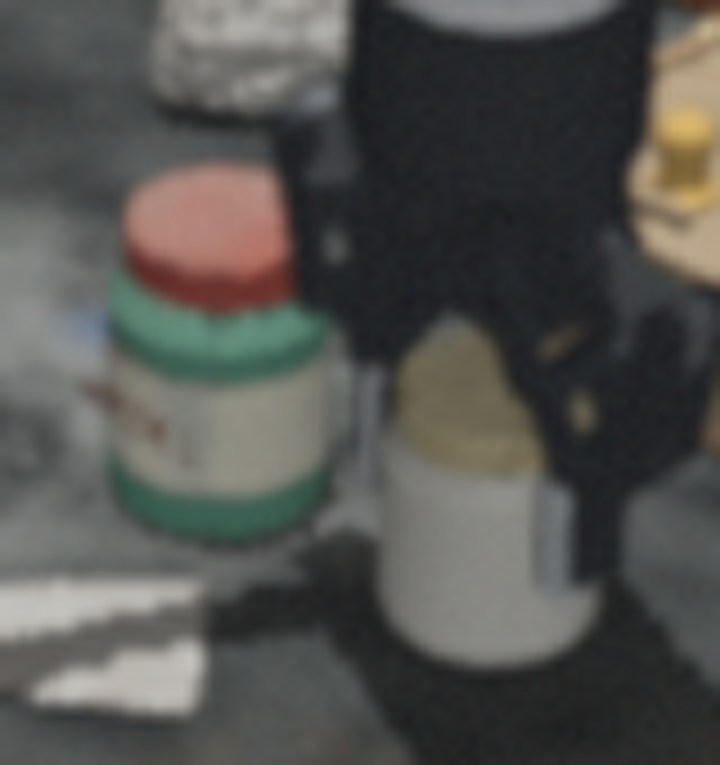

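```bash
python3 -m crank '[{"xyz":[-1,0,-3],"turn":0},{"xyz":[-1,0.3,-3],"turn":0},{"xyz":[0,0,-1],"turn":0},{"xyz":[0,0,0],"turn":0}]' >/dev/null; python3 st.py
```

```text
t 64.42 pos [ 0.3689 -0.2949  0.0235] toolz [ 0.0455 -0.0016 -0.999 ] jaw 1.18 grasp [ 0.3681 -0.2949  0.0422] j [-0.768 -0.234  1.911  0.031  1.43  -1.952] F [-0.2 -0.1 -2. ] w 0.0541
```

```bash
python3 -m crank '[{"xyz":[0,1,-2],"turn":0},{"xyz":[0,0.5,-1.5],"turn":0},{"xyz":[0,0,-1],"turn":0}]' >/dev/null; python3 st.py
```

```text
t 64.67 pos [ 0.3695 -0.294   0.0205] toolz [ 0.0473 -0.0034 -0.9989] jaw 1.18 grasp [ 0.3686 -0.2939  0.0392] j [-0.766 -0.234  1.917  0.031  1.422 -1.949] F [-3.   2.5  8.2] w 0.054
```

Pressed flat at 8 N, with the grasp point at (0.3686,-0.2939) against the target (0.3684,-0.294). Release.

```bash
python3 -m crank '[{"xyz":[0,0,0],"turn":0},{"xyz":[0,0,0],"turn":0},{"xyz":[0,0,0],"turn":0},{"xyz":[0,0,0],"turn":0}]' 0.88 >/dev/null; python3 st.py
python3 -m crank '[{"xyz":[0,0,8],"turn":0},{"xyz":[0,0,12],"turn":0},{"xyz":[0,0,15],"turn":0},{"xyz":[0,0,20],"turn":0},{"xyz":[0,0,25],"turn":0},{"xyz":[0,0,30],"turn":0},{"xyz":[0,0,20],"turn":0},{"xyz":[0,5,15],"turn":0}]' >/dev/null; python3 st.py
python3 -m crank '[{"xyz":[2,25,0],"turn":0},{"xyz":[3,30,0],"turn":0},{"xyz":[3,32,0],"turn":0},{"xyz":[3,32,0],"turn":0},{"xyz":[3,32,0],"turn":0},{"xyz":[3,32,0],"turn":0},{"xyz":[3,32,0],"turn":0},{"xyz":[3,32,0],"turn":0},{"xyz":[3,32,0],"turn":0},{"xyz":[3,32,0],"turn":0},{"xyz":[1,15,0],"turn":0},{"xyz":[0,0,0],"turn":0}]' >/dev/null; python3 st.py
python3 - <<'E'
from h import *
for n,b in (('scene',(295,235,375,310)),('top',(320,255,400,315))):
    p,d=shot(n,'32'); p0,_=load(n,'0'); x0,y0,x1,y1=b
    a=[cv2.resize(q[y0:y1,x0:x1],None,fx=5,fy=5,interpolation=cv2.INTER_CUBIC) for q in (p0,p)]
    cv2.imwrite(f'pics/cmp32{n}.png',np.hstack(a))
E
```

```text
t 65.0 pos [ 0.3704 -0.2946  0.0218] toolz [ 0.0496 -0.0053 -0.9988] jaw 1.18 grasp [ 0.3695 -0.2945  0.0405] j [-0.766 -0.235  1.916  0.031  1.422 -1.949] F [-0.2 -0.3  0.1] w 0.0749
t 65.67 pos [ 0.3677 -0.2875  0.1752] toolz [ 0.0456 -0.0019 -0.999 ] jaw 1.179 grasp [ 0.3669 -0.2875  0.1938] j [-0.759 -0.311  1.703  0.03   1.714 -1.932] F [0.2 0.9 0.3] w 0.075
t 66.67 pos [0.397  0.0506 0.2007] toolz [ 0.0751 -0.013  -0.9971] jaw 1.173 grasp [0.3956 0.0508 0.2194] j [ 0.056 -0.533  1.822 -0.018  1.779 -1.12 ] F [-0.1 -0.2  0.2] w 0.0749
```

View pics/cmp32scene.png

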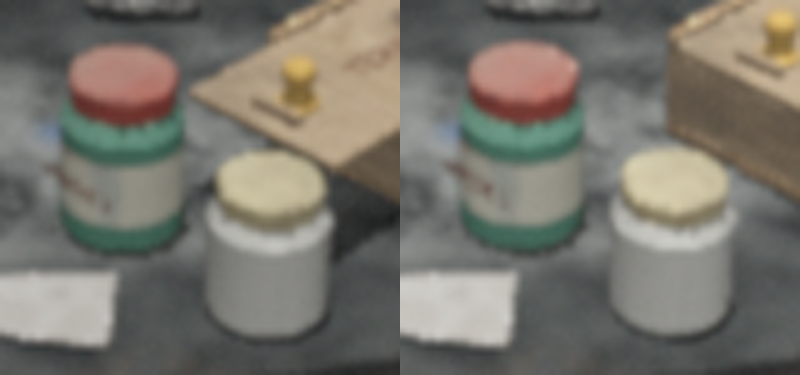

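View pics/cmp32top.png

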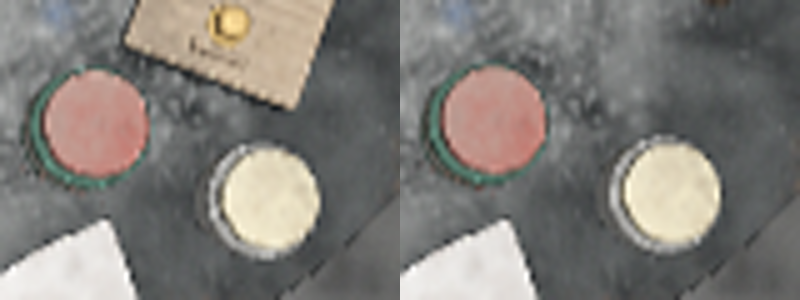

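View pics/top32.png

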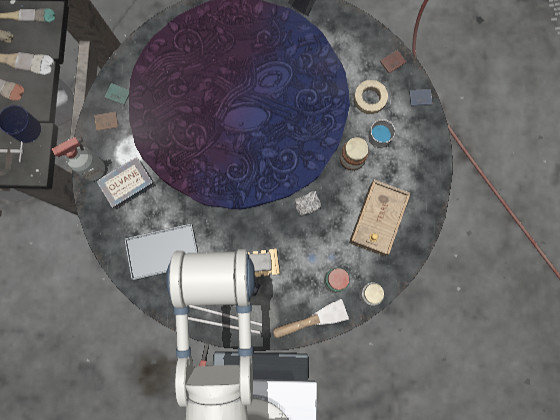

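View pics/scene32.png

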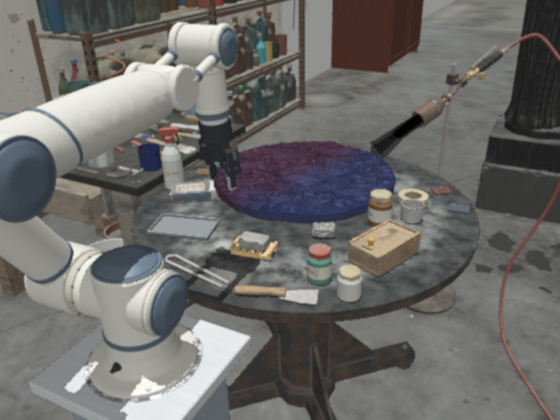

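```bash
cat > disp.py <<'E'
from h import *
import sys
from scipy.optimize import minimize
tag=sys.argv[1]
def Jac(n,c,z):
    e=.001; b=np.array(proj(n,[*c,z])); return np.stack([(np.array(proj(n,[c[0]+e,c[1],z]))-b)/e,(np.array(proj(n,[c[0],c[1]+e,z]))-b)/e],1)
def masks(img,kind):
    b,g,r=[img[...,i].astype(np.int32) for i in range(3)]
    return img.astype(np.float32)
for name,c,z,rl,r in (('tall',(.404,-.2057),.085,.026,.0305),('short',(.3685,-.294),.070,.0245,.028)):
    for n in ('top','scene'):
        p0,_=load(n,'0'); p1,_=load(n,tag)
        # pixel mask: lid top disc slightly enlarged
        q=np.array([proj(n,[c[0]+(rl+.0015)*np.cos(t),c[1]+(rl+.0015)*np.sin(t),z]) for t in np.linspace(0,6.3,50)]+([proj(n,[c[0]+(rl+.0015)*np.cos(t),c[1]+(rl+.0015)*np.sin(t),z-.012]) for t in np.linspace(0,6.3,50)] if n=='scene' else []))
        m=np.zeros((420,560),np.uint8); cv2.fillConvexPoly(m,cv2.convexHull((q*16).astype(np.int32)),255,cv2.LINE_8,4)
        warp=np.eye(2,3,dtype=np.float32)
        g0=p0[...,2] if n=='top' else p0[...,2]; g1=p1[...,2]
        if name=='tall': g0=p0[...,2].astype(np.int32)-p0[...,1]; g1=p1[...,2].astype(np.int32)-p1[...,1]; g0=np.clip(g0+60,0,255).astype(np.uint8); g1=np.clip(g1+60,0,255).astype(np.uint8)
        cc,warp=cv2.findTransformECC(g0,g1,warp,cv2.MOTION_TRANSLATION,(3,200,1e-6),cv2.dilate(m,np.ones((3,3))),3)
        d=warp[:,2]; print(name,n,'px shift',d.round(2),'-> dxy mm',(np.linalg.solve(Jac(n,c,z),d)*1000).round(2),'cc',round(cc,3))
E
python3 disp.py 32
```

```text
tall top px shift [-0.34 -0.84] -> dxy mm [2.04 0.85] cc 0.993
tall scene px shift [-0.03 -0.65] -> dxy mm [2.63 1.25] cc 0.992
short top px shift [ 0.23 -1.18] -> dxy mm [ 2.9  -0.59] cc 0.992
short scene px shift [ 1.15 -0.7 ] -> dxy mm [ 3.76 -1.33] cc 0.952
```

```bash
python3 - <<'E'
from h import *
for n,bs in (('top',dict(amber=(338,135,374,172),spat=(315,298,352,325),box=(375,178,412,210),tape=(350,78,392,115))),('scene',dict(amber=(365,185,397,228),spat=(280,285,320,306),stone=(310,218,338,240),tape=(396,186,430,225)))):
    p0,_=load(n,'0');p1,_=load(n,'32')
    for k,(x0,y0,x1,y1) in bs.items():
        m=np.zeros((420,560),np.uint8);m[y0:y1,x0:x1]=255
        try:
            cc,w=cv2.findTransformECC(p0[...,1].copy(),p1[...,1].copy(),np.eye(2,3,dtype=np.float32),cv2.MOTION_TRANSLATION,(3,200,1e-6),m,3); print(n,k,w[:,2].round(2),round(cc,3))
        except Exception as e: print(n,k,'fail')
E
```

```text
top amber [ 0. -0.] 1.0
top spat [0. 0.] 1.0
top box [ 1.03 -2.99] 0.352
top tape [-0.  0.] 1.0
scene amber [ 0.02 -0.15] 0.936
scene spat [ 0.01 -0.01] 1.0
scene stone [-0.    0.01] 1.0
scene tape [ 0. -0.] 1.0
```

Bystanders show zero shift; the jars are back within about 2.5 and 3.4 mm. Last check: lid travel and block pose.

```bash
python3 - <<'E'
from fit import *
b=[.569,-.3166,-.339]
p,_=load('top','32'); crop(p,345,170,415,260,8,'t32')
for t in (0,.005):
    print(t,'top',((np.array(proj('top',loc(b,(-.058-t,0,.08))))+.5-[345,170])*8).round(),'lid back edge',((np.array(proj('top',loc(b,(.076-t,0,.056))))+.5-[345,170])*8).round())
p,d=load('scene','32'); W=cloud('scene',d); u,v=proj('scene',[.4435,0,.047]); print('block top z',W[int(v)-2:int(v)+3,int(u)-2:int(u)+3,2].mean())
E
```

```text
0 top [246. 529.] lid back edge [367. 155.]
0.005 top [241. 544.] lid back edge [362. 169.]
block top z 0.044681910859082595
```

View pics/t32.png

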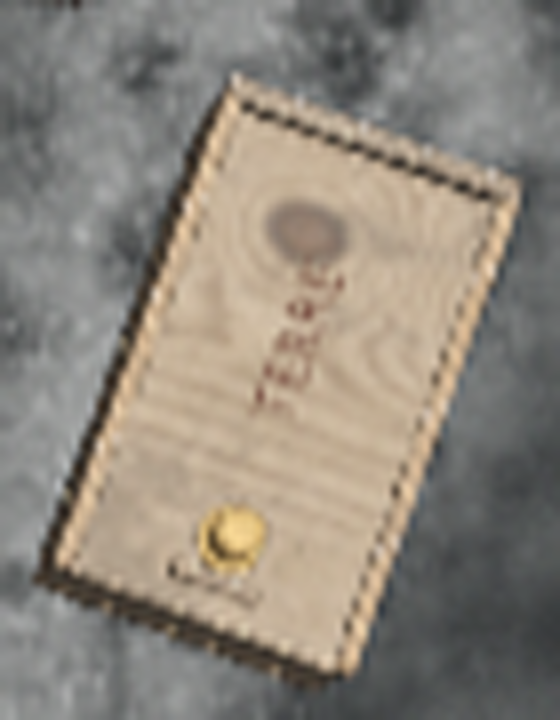

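The lid is flush: knob top at zoom (240,530), predicted (246,529) for travel 0. Block top at z ≈ 0.045 against the nominal 0.047, flat on the slats. Handing in.

```bash
python3 -c "
from station import manip
print(manip.hand_in())"
```

```text
the job is handed in; nothing more can be done
None
```

The job is done in the order you asked, and I handed it in at about 67 s of the 141 s allowed. Both jars went onto the drip tray, the lid slid out to its stop, and the block came out and went onto the rest. The lid was then shut, and the tall jar and then the short jar were stood back in front of the box.

What the last checks showed:
- **Lid:** fully shut. The knob sits where it should for zero travel, and the lid's front end is flush with the box.
- **Block:** flat on the slats between the end bars. Its top measured 45 mm high against 47 mm expected, which is within camera error, and it looks a few degrees off square to the bars.
- **Jars:** both upright and the tray is empty, but neither jar is back to the millimetre. Image matching puts the tall jar about 2.5 mm and the short jar about 3.4 mm from where they stood, mostly away from the robot. I judged regripping them riskier than leaving that.
- **Everything else:** no shift in the spatula, tape roll or loose stone. The amber jar shows none in the top view. The scene view gave it 0.15 px, which I put down to the changed lid behind it.

Two things went wrong along the way:
- **Tool tilt:** the wrist crept up to 7° off vertical, so I squared it twice by pressing about 18 N on the knob against the shut lid. Both jars were pressed flat before release.
- **Tall jar on the tray:** on the way down to pick it up, the tool was pushed off course, perhaps by touching the jar. The jar itself did not move.

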